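# Turn the pick box round in its caddy and stow the scraper

### The job

The pick box was pushed into its wooden caddy the wrong way round, so its pull tab is at the back and it will not close. Draw it right out, turn it round and slide it fully home with the tab outwards, keeping it level so that no picks spill, and stow the bench scraper from the white drain rack upright, right down in the slot along the caddy's side. Leave everything else on the table where it stands.

Things in the scene. Friction and masses are not known exactly. Their poses are not given: they have to be found in the camera images.
- caddy: Wooden caddy fixed to the table, about 130 long (x) x 106 wide (y) x 57 high. Origin: underside, on the sleeve's centre line, 63 mm behind its open mouth, which faces the caddy's -x; z up. It holds a sleeve (tunnel along x, roof of two strips with a slit between, top 56 mm above the table) and, along its +y flank, a slot for the scraper. In front of the mouth is bare table.
- sleeve_mouth (a point): Centre of the sleeve's mouth: caddy frame x -63, y 0, z 26 mm; caddy axes. Inside, the sleeve is 54 wide and 40 high, its floor 8 mm above the table, closed by a back wall 122 mm behind the mouth. Its side walls flare a few mm outward over the last 15 mm at the mouth.
- slot_mouth (a point): Centre of the top of the scraper slot: caddy frame x 0, y +53.5, z 56 mm; caddy axes. The slot is 105 mm long (x) and 7 wide (y), open at the top, with lips flaring to about 14 mm over the top 10 mm; its floor is 8 mm above the table, 48 mm below this point.
- box_mid (a point): Centre of the loose wooden pick box (about 0.16 kg, a tray of bamboo picks, solid): 120 long (x) x 50 wide (y) x 36 high, without its tab. +x points to the end with the pull tab; z up. At the start it lies in the sleeve the wrong way round, tab inwards, its plain end 40 to 60 mm out of the mouth.
- box_tab (a point): Outer tip of the box's pull tab, 86 mm from box_mid along the box's x. The tab is a block 26 long (x) x 14 wide (y) x 20 high, centred on the end face, so half-way up the box. Same axes as box_mid.
- pickbox: The same pick box; origin at the centre of its underside (18 mm below box_mid).
- scraper_mid (a point): Half-way up the loose bench scraper (about 0.13 kg), which stands upright: steel blade 96 long (x) x 4 thick (y), black bar handle 96 x 16 thick x 24 high along its top; 94 high in all. The blade's lower edge is 47 mm below this point, the handle's centre 35 mm above. z up, x along the handle; either way round will do.
- scraper: The same scraper; origin at the middle of the blade's lower edge (47 mm below scraper_mid).
- rack: White plastic drain rack fixed to the table, 124 long (x) x 44 x 34 high, with one slot along x (104 x 7 mm, floor 6 mm above the table) in which the scraper stands at the start, perhaps leaning up to 0.1 rad. Origin: centre of its underside.
- bowl: Bystander: steel bowl, rim radius 55, 50 high. Origin: underside centre.
- dish: Bystander: small white plate, radius 45, 18 high. Origin: underside centre.
- jar: Bystander: amber jar with steel lid, radius 25, 68 high. Origin: underside centre.
- cup: Bystander: white handleless cup, radius 35, 85 high. Origin: underside centre.
- sauce: Bystander: amber sauce bottle, radius 25, 130 high. Origin: underside centre.
- paddle: Bystander: white rice paddle lying flat, about 180 long (x) x 68 wide, 10 high. Origin: underside, near its middle; blade towards +x.
Not all that is in view belongs to the job. Leave any red or turquoise look-alike of the pickbox alone. Of the things shaped like the scraper, the bare steel one is meant.

How it is judged:
On the way:
1. the pick box is drawn wholly out of the sleeve (x of box_mid in the frame of caddy below -0.125 m and x of box_tab in the frame of caddy below -0.063 m), for 0.1 s.
At the end, for the whole second after the job is handed in: The pick box lies level and still on the sleeve's floor, tab outwards, its front end no more than 5 mm out of the mouth; the scraper stands still and upright (within 0.17 rad) in the caddy's slot, its blade within 6 mm of the slot's floor; both released (x of box_mid in the frame of caddy between -0.008 and 0.006 m and y of box_mid in the frame of caddy between -0.006 and 0.006 m and z of box_mid in the frame of caddy below 0.034 m and x of box_tab in the frame of caddy below -0.075 m and angle between box_mid's own z axis and vertical below 0.15 rad and linear speed of each of pickbox, scraper below 0.02 m/s and x of scraper_mid in the frame of caddy between -0.012 and 0.012 m and y of scraper_mid in the frame of caddy between 0.0475 and 0.0595 m and z of scraper_mid in the frame of caddy below 0.061 m and angle between scraper_mid's own z axis and vertical below 0.17 rad); the robot touches nothing.
It fails at once if the pick box is tipped more than about 30 degrees (angle between box_mid's own z axis and vertical above 0.55 rad).
It fails at once if the bowl, dish, paddle: shifted more than 30 mm or tipped over (distance of any of bowl, dish, paddle from where it was at the start of the episode above 0.03 m or angle between any of bowl, dish, paddle's own z axis and vertical above 0.5 rad).
It fails at once if the jar, cup, sauce: shifted more than 30 mm or tipped over (distance of any of jar, cup, sauce from where it was at the start of the episode above 0.03 m or angle between any of jar, cup, sauce's own z axis and vertical above 0.5 rad).
It also fails if it takes over 72 s, if anything falls off the work surface, if the arm or the gripper's body presses on something with over 40 N, if the wrist force passes 120 N, or if a joint passes its speed limit or range.

### The arm

A 6-joint arm with a two-finger parallel gripper is mounted at the origin on the work surface. World frame = base frame: x ahead of the robot, y to its left, z up, the work surface at z = 0. Lengths are in m, angles in rad, forces in N, time in s.
With the tool pointing down it reaches from about 0.4 to 0.925 m from the base axis. Payload 12.5 kg.
Tool frame: the origin (TCP) lies at the very end of the fingers, on their centre line; the grasp point (between the pads) lies 19 mm behind it; z points along the fingers, y is the direction in which the jaws open and shut (so a half turn about z gives the same grasp; the last joint's range is limited). The gripper opens to 95 mm and grips with 3 to 60 N. Pads are 20 mm wide; open, the fingers measure 119 mm over their backs; the gripper's body (75 mm by 180 mm) begins 59 mm behind the grasp point.
Start: joints at [-1.218, 0.491, 1.559, -0, 1.092, -0.106], TCP at [0.277, -0.56, 0.215] pointing down, gripper open.
Joint ranges: [-3.1, 3.1], [-0.84, 2.19], [0.05, 2.79], [-1.13, 4.28], [0.06, 2.93], [-2.69, 2.69]. Speed limits (rad/s): [2.22, 2.22, 2.79, 3.14, 3.14, 3.14].

### API

Orientations are given as [roll, pitch, yaw] about the fixed x, y, z axes, in that order (R = Rz(yaw) Ry(pitch) Rx(roll)).
In Python, from plant import env, camera gives the robot as it stands. The module is installed in compiled form; this text tells all that it offers.
- The arm moves only by the tool servo_tool, never from a script. Its argument "commands" is a list of rows, each an object of numbers: "dx", "dy", "dz": the shift along the tool's x, y, z in cm; "wx", "wy", "wz": the turn, a rotation vector about the tool's x, y, z in degrees. A call has 1 to 12 rows; each row is the pose to reach, as a shift and turn from the pose commanded when the call began, along the tool's axes at that moment; what a row does not reach only later rows make up. A row lasts 1/10 s, in which the tool goes at most 50 mm and 8.59 degrees, less where a joint would pass 70% of its speed; a pose out of reach is approached as far as the arm can. A call with a gripper value outside its range is refused whole. "grip" is the opening, from -1 (shut) to 1 (fully open), set as the call begins (left out, the last holds). The fingers move at their own pace and stop on an object; "newtons" is the grip in N (left out, the last holds). Time passes only in rows, so rows that repeat a pose let the fingers close. It gives the time, the measured TCP pose, the force and the opening at its end, in the units of the state.
- env.get_obs(): the state, without advancing time (a new reading comes with each control period).
- camera(name): name is "side" or "top"; returns a dict with "pixels" (384x512x3 uint8, red, green, blue), "fx", "fy", "cx", "cy" (pixels), "xyz" and "attitude" of the camera in the world. Camera axes: x right, y up, looking along -z (the intrinsics and any distortion apply to the point x, -y, -z); pixel columns grow to the right and rows downward; lengths in m; the calibration is good to about 2 mm. A picture is of the moment at which its call begins. There is no depth.
- env.close_job(): hands the job in, once; it reports no verdict.
The state is a dict: "t": time; "q": joint angles; "qd": joint speeds; "joint_efforts": joint torques, N m; "position": TCP position; "orientation": TCP orientation; "contact_force": force on the tool from outside, world axes, zero at the start; "ft_torque": the same for the moment, N m; "gripper_width": finger opening in m.
Only numpy, scipy, OpenCV 4.12 (cv2) and the standard library are available. Lean on these libraries where they do the work, as an engineer would, in place of code of your own. Each camera call takes 0.05 s, during which the arm holds its last target.

## Working session

There is one attempt and no reset: what is moved stays moved. The work goes in short steps, Python scripts to look and compute and a tool call to move; the robot and the scene stay as the last step left them, time stands still between calls to the robot, and variables do not carry over. Pictures are saved under pics/ and viewed, and the job is handed in when it is done.

Besides the shell and the picture viewer there is one more tool, called after "Request:" as name([rows], argument=value, ...), one row to a line, values as JSON. servo_tool: Moves the arm, as the interface text tells. Its arguments: {"type":"object","properties":{"commands":{"type":"array"},"grip":{"type":"number"},"newtons":{"type":"number"}},"required":["commands"]}

```bash
mkdir -p pics; ls
python3 - <<'E'
from plant import env,camera
import cv2,json
for n in("top","side"):
    c=camera(n); p=c.pop("pixels"); print(n,c)
    cv2.imwrite(f"pics/{n}0.png",cv2.resize(p[:,:,::-1],(768,576),interpolation=cv2.INTER_CUBIC))
    cv2.imwrite(f"raw_{n}0.png",p[:,:,::-1])
print(env.get_obs())
E
```

```text
pics
top {'fx': 465.20742361929535, 'fy': 465.20742361929535, 'cx': 258.57895588828194, 'cy': 189.00105559022862, 'xyz': array([0.20796925, 0.03255331, 1.5781888 ]), 'attitude': array([ 0.19051941,  0.02671311, -1.59915065])}
side {'fx': 470.98326808624273, 'fy': 470.98326808624273, 'cx': 251.00855070110566, 'cy': 186.1845340238022, 'xyz': array([-0.02227609,  0.95066331,  0.70407629]), 'attitude': array([ 1.03323917, -0.01310955, -2.60455011])}
{'t': 0.1, 'q': array([-1.21755990e+00,  4.91472441e-01,  1.55937110e+00, -2.65330909e-05,
        1.09169057e+00, -1.05574639e-01]), 'qd': array([ 0.00014928, -0.00126944, -0.00031004, -0.00017855, -0.00069174,
        0.00099306]), 'joint_efforts': array([ 4.43229277e-03, -6.13621688e+01, -2.58606273e+01,  6.93599484e-02,
        4.70001181e-02, -5.52943095e-05]), 'position': array([ 0.27675912, -0.56015491,  0.21414285]), 'orientation': array([-3.14065397e+00, -7.58056023e-05,  4.58823275e-01]), 'contact_force': array([-0.00524542, -0.44250929, -0.01225387]), 'ft_torque': array([ 0.03995687, -0.05063952,  0.00929631]), 'gripper_width': 0.09507118640624083}
```

View pics/top0.png

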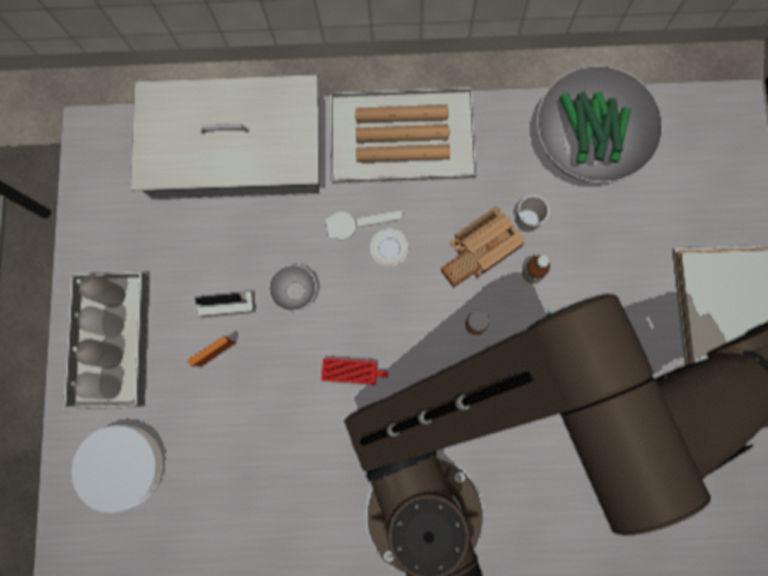

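View pics/side0.png

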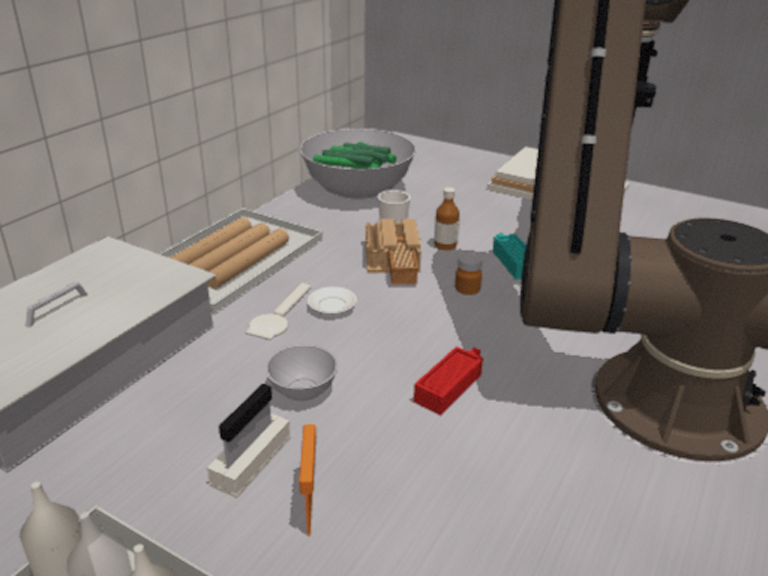

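The caddy with the pick box is at about top (485,245). The white rack with the black-handled steel scraper is at (225,300). Look-alikes: the orange scraper at (212,350), the red box at (350,370), and the turquoise box at side (510,255). I'll confirm with enlarged crops.

```bash
cat > h.py <<'E'
import numpy as np,cv2
from scipy.spatial.transform import Rotation as R
K={}
def add(n,f,cx,cy,x,a): K[n]=(f,cx,cy,np.array(x),R.from_euler('xyz',a).as_matrix())
add('top',465.20742361929535,258.57895588828194,189.00105559022862,[0.20796925,0.03255331,1.5781888],[0.19051941,0.02671311,-1.59915065])
add('side',470.98326808624273,251.00855070110566,186.1845340238022,[-0.02227609,0.95066331,0.70407629],[1.03323917,-0.01310955,-2.60455011])
def proj(n,P):
    f,cx,cy,x,M=K[n]; c=(np.atleast_2d(P)-x)@M
    return np.c_[cx+f*c[:,0]/-c[:,2], cy-f*c[:,1]/-c[:,2]]
def ray(n,u,v):
    f,cx,cy,x,M=K[n]; d=M@np.array([(u-cx)/f,-(v-cy)/f,-1]); return x,d/np.linalg.norm(d)
def plane(n,u,v,z):
    x,d=ray(n,u,v); return x+d*(z-x[2])/d[2]
def tri(a,b):
    (x,d),(y,e)=ray('top',*a),ray('side',*b)
    s=np.linalg.lstsq(np.c_[d,-e],y-x,rcond=None)[0]
    p,q=x+d*s[0],y+e*s[1]; return (p+q)/2,np.linalg.norm(p-q)
def snap(n,name):
    from plant import camera
    p=camera(n)['pixels'][:,:,::-1].copy(); cv2.imwrite(f'raw_{name}.png',p); return p
def crop(src,u0,v0,u1,v1,name,s=None):
    im=cv2.imread(f'raw_{src}.png') if isinstance(src,str) else src
    s=s or min(800//(u1-u0),600//(v1-v0))
    cv2.imwrite(f'pics/{name}.png',cv2.resize(im[v0:v1,u0:u1],None,fx=s,fy=s,interpolation=cv2.INTER_CUBIC)); print(name,'scale',s,'off',u0,v0)
E
python3 - <<'E'
from h import *
print(proj('top',[[0,0,0]]),proj('side',[[0,0,0]]))
crop('top0',285,130,365,195,'c_box_top')
crop('side0',235,135,320,200,'c_box_side')
crop('top0',120,185,180,250,'c_scr_top')
crop('side0',130,250,220,360,'c_scr_side')
E
```

```text
[[283.42155141 343.70543723]] [[451.63867849 267.62771046]]
c_box_top scale 9 off 285 130
c_box_side scale 9 off 235 135
c_scr_top scale 9 off 120 185
c_scr_side scale 5 off 130 250
```

View pics/c_box_top.png

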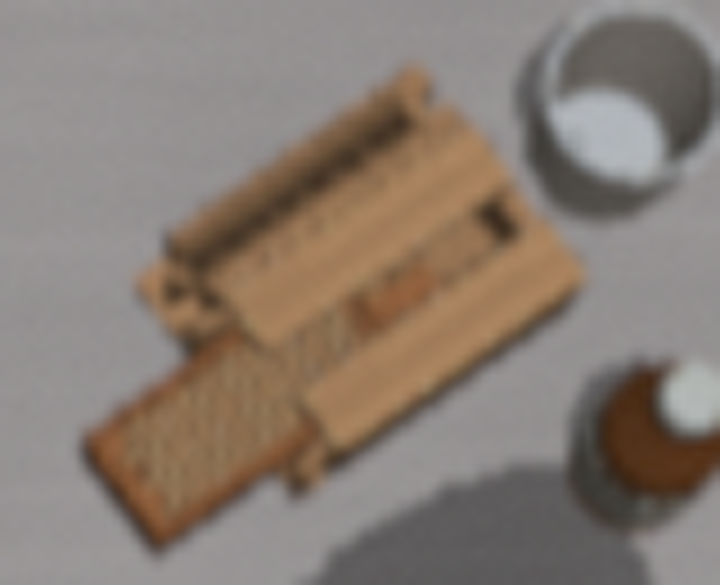

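View pics/c_box_side.png

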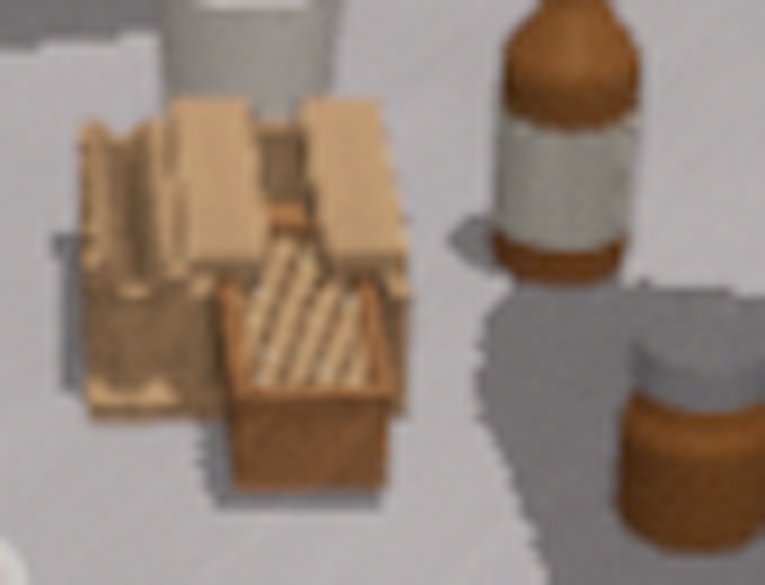

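View pics/c_scr_top.png

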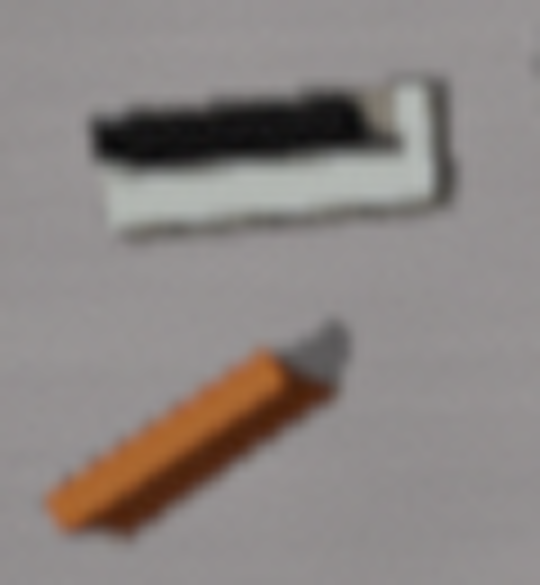

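View pics/c_scr_side.png

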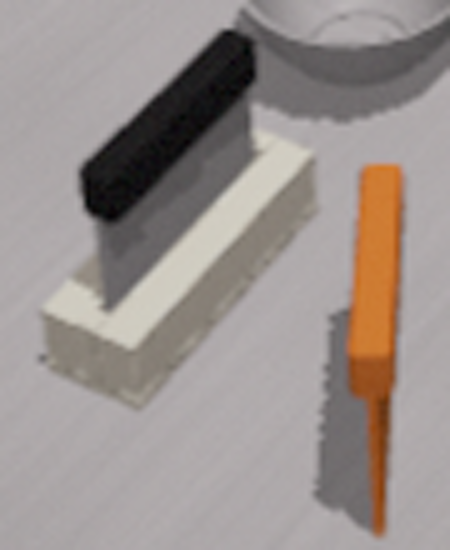

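The crops confirm it: the wooden pick box sits in the caddy with its plain end out and its tab visible in the slit, at the back. The black-handled bare steel scraper is in the white rack; the orange one is a decoy. Next I'll measure.

Run:
```python
from h import *
np.set_printoptions(precision=4,suppress=True)
def T(off,s,pts,z,n='top'):
    r=[]
    for k,(a,b) in pts.items():
        p=plane(n,off[0]+(a+.5)/s-.5,off[1]+(b+.5)/s-.5,z); print(n,k,p[:2]); r.append(p)
    return r
o=(285,130)
a=T(o,9,dict(Afl=(205,275),Afr=(265,345),Bfl=(305,400),Bfr=(345,455),Abl=(450,105),Abr=(510,165),Bbl=(525,190),Bbr=(585,270)),.056)
for i,j in((0,4),(3,7),(1,5),(2,6),(0,3),(4,7)):
    d=a[j]-a[i]; print(i,j,np.linalg.norm(d),np.degrees(np.arctan2(d[1],d[0])))
T(o,9,dict(slot_outer_f=(170,240),slot_outer_b=(410,68),fl=(145,285),fr=(305,490)),.056)
b=T(o,9,dict(boxl=(85,440),boxr=(155,550)),.044); d=b[1]-b[0];print(np.linalg.norm(d),np.degrees(np.arctan2(d[1],d[0])))
os_=(235,135)
a=T(os_,9,dict(Afl=(185,262),Afr=(250,262),Bfl=(325,270),Bfr=(405,262),Abl=(170,103),Abr=(248,100),Bbl=(305,100),Bbr=(383,103)),.056,'side')
for i,j in((0,4),(3,7),(1,5),(2,6)):
    d=a[j]-a[i]; print(i,j,np.linalg.norm(d),np.degrees(np.arctan2(d[1],d[0])))
b=T(os_,9,dict(boxl=(230,395),boxr=(390,393)),.044,'side')
T(os_,9,dict(boxl=(233,488),boxr=(385,488)),.008,'side')
# scraper
o=(120,185)
for nm,pt in dict(hl_far=(92,122),hl_near=(102,162),hr_far=(352,95),hr_near=(365,142)).items(): T(o,9,{nm:pt},.1)
T(o,9,dict(rk_nl=(118,235),rk_nr=(440,200),rk_fr=(425,78),rk_nl_b=(108,180)),.034)
o=(130,250)
T(o,5,dict(top_near=(90,178),near2=(105,192),top_far=(228,30),far2=(255,42)),.1,'side')
T(o,5,dict(rk_a=(42,312),rk_b=(125,348),rk_c=(315,153),rk_d=(255,130)),.034,'side')
# orange top near etc
# bowl, jar etc
```

```text
top Afl [ 0.5961 -0.1019]
top Afr [ 0.5685 -0.1229]
top Bfl [ 0.547  -0.1366]
top Bfr [ 0.5257 -0.1503]
top Abl [ 0.6587 -0.197 ]
top Abr [ 0.6346 -0.218 ]
top Bbl [ 0.6247 -0.223 ]
top Bbr [ 0.5931 -0.2433]
0 4 0.11381372711209334 -56.62831421480634
3 7 0.11485248551830002 -54.06526402246044
1 5 0.115781239732502 -55.19940564268051
2 6 0.11612311961019962 -48.02067892745959
0 3 0.08547543976323455 -145.52596848263263
4 7 0.08036460973362101 -144.79695935789695
top slot_outer_f [ 0.6101 -0.0895]
top slot_outer_b [ 0.6737 -0.1828]
top fl [ 0.5931 -0.0794]
top fr [ 0.5129 -0.1348]
top boxl [ 0.5372 -0.0551]
top boxr [ 0.4945 -0.0793]
0.04909836325471922 -150.47037123600617
side Afl [ 0.5822 -0.1047]
side Afr [ 0.5644 -0.1159]
side Bfl [ 0.5411 -0.1241]
side Bfr [ 0.5217 -0.1428]
side Abl [ 0.6461 -0.2035]
side Abr [ 0.6243 -0.2201]
side Bbl [ 0.6075 -0.2308]
side Bbr [ 0.5833 -0.2432]
0 4 0.11764338846235307 -57.11103896826681
3 7 0.11781900546081317 -58.47745231524704
1 5 0.1201797294427509 -60.080225094264875
2 6 0.12563655488346986 -58.09647467110574
side boxl [ 0.5369 -0.0554]
side boxr [ 0.495  -0.0832]
side boxl [ 0.537  -0.0593]
side boxr [ 0.496  -0.0849]
top hl_far [0.478  0.4832]
top hl_near [0.4633 0.4793]
top hr_far [0.4848 0.389 ]
top hr_near [0.4675 0.384 ]
top rk_nl [0.4467 0.4925]
top rk_nr [0.4561 0.3712]
top rk_fr [0.5028 0.3773]
top rk_nl_b [0.4677 0.4968]
side top_near [0.4687 0.4834]
side near2 [0.459  0.4862]
side top_far [0.4793 0.3895]
side far2 [0.4654 0.3898]
side rk_a [0.4882 0.4982]
side rk_b [0.4492 0.4957]
side rk_c [0.4531 0.3722]
side rk_d [0.483  0.3741]
```

Run:
```python
from h import *
for n,(u0,v0,u1,v1) in dict(top=(285,130,365,195),side=(235,135,320,200)).items():
    im=cv2.imread(f'raw_{n}0.png'); hsv=cv2.cvtColor(im,cv2.COLOR_BGR2HSV)
    S=8
    big=cv2.resize(im[v0:v1,u0:u1],None,fx=S,fy=S,interpolation=cv2.INTER_CUBIC)
    h=cv2.cvtColor(big,cv2.COLOR_BGR2HSV)
    for y,x in ((160,190),(150,100),(55,90)): pass
    wood=((h[...,0]<25)&(h[...,1]>75)).astype(np.uint8)
    roof=((h[...,0]<25)&(h[...,1]>75)&(h[...,2]>150)).astype(np.uint8)
    vis=big.copy()
    for m,c in((wood,(255,0,0)),(roof,(0,255,0))):
        cs,_=cv2.findContours(m,cv2.RETR_LIST,cv2.CHAIN_APPROX_NONE)
        for q in cs:
            if cv2.contourArea(q)>1500:
                cv2.drawContours(vis,[q],-1,c,1)
                r=cv2.minAreaRect(q); print(n,c,cv2.contourArea(q),r)
    cv2.imwrite(f'pics/m_{n}.png',vis)
```

```text
top (255, 0, 0) 7283.0 ((580.5, 394.5), (114.55128479003906, 97.58073425292969), 45.0)
top (255, 0, 0) 93208.5 ((267.9815673828125, 281.66888427734375), (253.1286163330078, 454.66107177734375), 54.40312957763672)
top (0, 255, 0) 15121.0 ((395.1213684082031, 297.8028869628906), (95.11387634277344, 266.77252197265625), 46.61809539794922)
top (0, 255, 0) 16900.5 ((325.65057373046875, 204.57064819335938), (77.43333435058594, 263.43804931640625), 56.10853958129883)
side (255, 0, 0) 15939.0 ((614.9995727539062, 421.00726318359375), (133.57284545898438, 140.32962036132812), 3.3177809715270996)
side (255, 0, 0) 3488.0 ((494.91217041015625, 230.93931579589844), (118.14193725585938, 45.24623489379883), 3.674499750137329)
side (255, 0, 0) 84415.5 ((216.5, 262.0), (348.0, 291.0), 90.0)
side (255, 0, 0) 11868.0 ((507.5, 59.0), (118.0, 121.0), 90.0)
side (0, 255, 0) 9098.0 ((311.76434326171875, 159.40127563476562), (154.5721893310547, 71.300537109375), 77.3349380493164)
side (0, 255, 0) 25700.0 ((198.64515686035156, 226.71197509765625), (288.231201171875, 242.78677368164062), 78.9765396118164)
```

View pics/m_top.png

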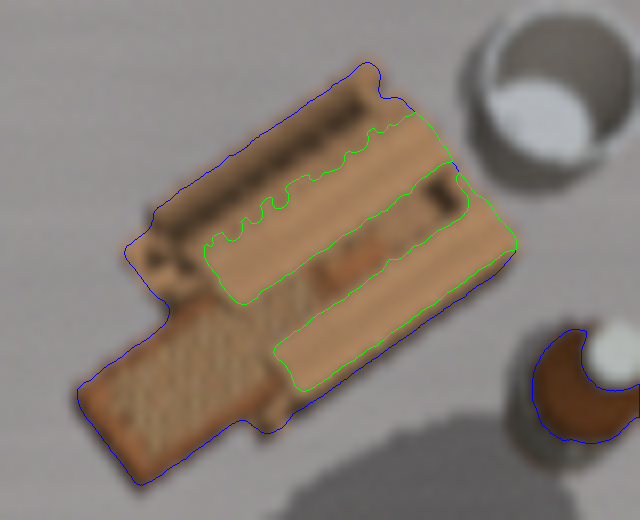

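View pics/m_side.png

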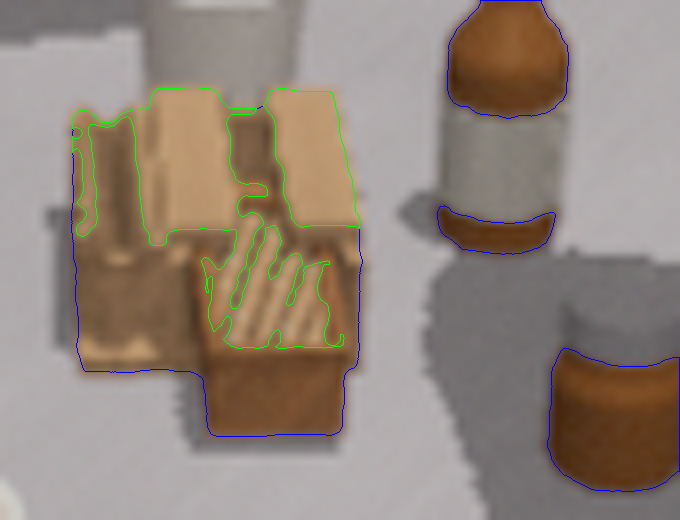

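```bash
cat > fit.py <<'E'
from h import *
np.set_printoptions(precision=4,suppress=True)
S=8
def contour(n,roof,box,raw=None):
    u0,v0,u1,v1=box
    im=cv2.imread(raw or f'raw_{n}0.png'); big=cv2.resize(im[v0:v1,u0:u1],None,fx=S,fy=S,interpolation=cv2.INTER_CUBIC)
    h=cv2.cvtColor(big,cv2.COLOR_BGR2HSV); m=(h[...,0]<25)&(h[...,1]>75)
    if roof: m&=h[...,2]>150
    cs,_=cv2.findContours(m.astype(np.uint8),cv2.RETR_LIST,cv2.CHAIN_APPROX_NONE)
    return np.vstack([q[:,0] for q in cs if cv2.contourArea(q)>1500]).astype(float)
def edge(n,C,a,b,z,box,tol=7):
    a,b=np.array(a,float),np.array(b,float); L=np.linalg.norm(b-a); d=(b-a)/L
    t=(C-a)@d; e=abs((C-a)@[-d[1],d[0]]); P=C[(t>0)&(t<L)&(e<tol)]
    W=np.array([plane(n,box[0]+(p[0]+.5)/S-.5,box[1]+(p[1]+.5)/S-.5,z)[:2] for p in P])
    vx,vy,x,y=cv2.fitLine(W.astype(np.float32),cv2.DIST_HUBER,0,.01,.01).ravel()
    ang=np.degrees(np.arctan2(vy,vx)); ang=(ang+90)%180-90
    return ang,np.array([x,y]),len(P)
E
python3 - <<'E'
from fit import *
bt=(285,130,365,195); bs=(235,135,320,200)
tr=contour('top',1,bt); tw=contour('top',0,bt); sr=contour('side',1,bs); sw=contour('side',0,bs)
J=[('top','slotout',tw,(165,200),(350,72),.056,bt),('top','slitA',tr,(250,298),(440,170),.056,bt),('top','slitB',tr,(290,340),(450,218),.056,bt),
('top','roofR',tr,(312,388),(505,260),.056,bt),('top','backA',tr,(422,120),(448,155),.056,bt),('top','back',tw,(420,117),(510,235),.056,bt),('top','frontA',tr,(208,260),(235,298),.056,bt),('top','frontB',tr,(277,355),(297,386),.056,bt),
('top','boxend',tw,(85,405),(135,478),.044,bt),('top','boxL',tw,(90,380),(160,328),.044,bt),('top','boxR',tw,(150,480),(235,425),.044,bt),
('side','roofR',sr,(337,105),(357,215),.056,bs),('side','frontB',sr,(305,225),(350,225),.056,bs),('side','frontA',sr,(170,230),(230,230),.056,bs),('side','backA',sr,(160,90),(212,90),.056,bs),('side','backB',sr,(275,91),(330,91),.056,bs),
('side','slitA',sr,(228,130),(233,175),.056,bs),('side','slitB',sr,(272,130),(290,205),.056,bs),
('side','boxbot',sw,(215,435),(335,435),.008,bs),('side','boxR',sw,(344,378),(342,425),.02,bs)]
for n,k,C,a,b,z,bx in J:
    try: print(n,k,edge(n,C,a,b,z,bx))
    except Exception as e: print(n,k,e)
E
```

```text
top slotout (np.float32(-56.797035), array([ 0.6382, -0.1308], dtype=float32), 191)
top slitA (np.float32(-56.974648), array([ 0.5936, -0.1637], dtype=float32), 195)
top slitB (np.float32(-56.36316), array([ 0.5838, -0.1874], dtype=float32), 172)
top roofR (np.float32(-56.46286), array([ 0.5502, -0.1798], dtype=float32), 192)
top backA (np.float32(31.07129), array([ 0.6393, -0.2115], dtype=float32), 39)
top back (np.float32(33.28933), array([ 0.6251, -0.2206], dtype=float32), 128)
top frontA (np.float32(30.840027), array([ 0.5791, -0.1172], dtype=float32), 38)
top frontB (np.float32(27.374214), array([ 0.5395, -0.1436], dtype=float32), 31)
top boxend (np.float32(34.056267), array([ 0.5141, -0.0672], dtype=float32), 71)
top boxL (np.float32(-55.966206), array([ 0.5528, -0.0767], dtype=float32), 69)
top boxR (np.float32(-56.239414), array([ 0.5075, -0.1   ], dtype=float32), 83)
side roofR (np.float32(-56.69462), array([ 0.5535, -0.1922], dtype=float32), 109)
side frontB (np.float32(32.18554), array([ 0.5362, -0.1409], dtype=float32), 44)
side frontA (np.float32(32.269135), array([ 0.5721, -0.1145], dtype=float32), 59)
side backA (np.float32(32.007324), array([ 0.6367, -0.213 ], dtype=float32), 51)
side backB (np.float32(23.221481), array([ 0.5974, -0.236 ], dtype=float32), 54)
side slitA (np.float32(-59.422295), array([ 0.5942, -0.1746], dtype=float32), 44)
side slitB (np.float32(-56.271023), array([ 0.5718, -0.1733], dtype=float32), 76)
side boxbot (np.float32(34.49951), array([ 0.5155, -0.0718], dtype=float32), 119)
side boxR (np.float32(-63.794468), array([ 0.4965, -0.0856], dtype=float32), 46)
```

Run:
```python
from h import *
np.set_printoptions(precision=3,suppress=True)
ex=np.array([.5505,-.8348]);ey=np.array([.8348,.5505]);o=np.array([.5822,-.1690])
B=dict(jar=((477,322),.068,(469,262)),cup=((534,212),.085,(394,196)),sauce=((543,262),.13,(448,190)),dish=((389,246),.018,(332,297)),bowl=((295,286),.05,(301,361)),paddle=((341,225),.01,(268,326)))
for k,(a,z,b) in B.items():
    p=plane('top',a[0]/1.5,a[1]/1.5,z)[:2]; q=plane('side',b[0]/1.5,b[1]/1.5,z)[:2]
    print(k,p,q,'caddy',(p-o)@ex,(p-o)@ey)
# red box, turquoise, orange
print(plane('top',350/1.5,370/1.5,.036),plane('side',510/1.5,255/1.5,.036),plane('top',212/1.5,350/1.5,.09))
```

```text
jar [ 0.409 -0.127] [ 0.404 -0.114] caddy -0.13084868511390702 -0.12159630112728184
cup [ 0.647 -0.263] [ 0.648 -0.264] caddy 0.11453551274616752 0.002306085769290263
sauce [ 0.524 -0.266] [ 0.522 -0.26 ] caddy 0.04865333405019307 -0.10223535776659604
dish [0.598 0.061] [0.595 0.054] caddy -0.18306942835645124 0.1394268647292313
bowl [0.505 0.273] [0.505 0.271] caddy -0.411371563823019 0.17893507738188486
paddle [0.654 0.171] [0.644 0.18 ] caddy -0.2443981204684827 0.2472855386859903
[0.315 0.154 0.036] [ 0.368 -0.237  0.036] [0.363 0.446 0.09 ]
```

```bash
cat > go.py <<'E'
from h import *
np.set_printoptions(precision=4,suppress=True)
ex=np.array([.5505,-.8348]);ey=np.array([.8348,.5505]);o=np.array([.5822,-.1690])
def cad(x,y): return o+x*ex+y*ey
def incad(p): d=np.array(p[:2])-o; return np.array([d@ex,d@ey])
def goto(x,y,z,yaw,show=True):
    from plant import env
    s=env.get_obs(); p=s['position']; M=R.from_euler('xyz',s['orientation'])
    d=M.inv().apply(np.array([x,y,z])-p)*100
    w=(M.inv()*R.from_euler('xyz',[np.pi,0,yaw])).as_rotvec(degrees=True)
    print('t',round(s['t'],2),'pos',p,'rpy',s['orientation'],'cad',incad(p),'F',s['contact_force'],'w',s['gripper_width'],'q',s['q'])
    print('  d cm',d,'w deg',w)
E
python3 - <<'E'
from go import *
goto(*cad(-.095,0),.12,2.154)
E
```

```text
t 0.1 pos [ 0.2768 -0.5602  0.2141] rpy [-3.1407 -0.0001  0.4588] cad [ 0.1584 -0.4703] F [-0.0052 -0.4425 -0.0123] w 0.09507118640624083 q [-1.2176  0.4915  1.5594 -0.      1.0917 -0.1056]
  d cm [ 43.5319 -30.9599   9.4467] w deg [ -0.0366  -0.0488 -97.1265]
```

Request:
servo_tool([
  {"dx":43.5,"dy":-31.0,"dz":2,"wz":-97.1},
  {"dx":43.5,"dy":-31.0,"dz":2,"wz":-97.1},
  {"dx":43.5,"dy":-31.0,"dz":2,"wz":-97.1},
  {"dx":43.5,"dy":-31.0,"dz":2,"wz":-97.1},
  {"dx":43.5,"dy":-31.0,"dz":2,"wz":-97.1},
  {"dx":43.5,"dy":-31.0,"dz":2,"wz":-97.1},
  {"dx":43.5,"dy":-31.0,"dz":2,"wz":-97.1},
  {"dx":43.5,"dy":-31.0,"dz":2,"wz":-97.1},
  {"dx":43.5,"dy":-31.0,"dz":2,"wz":-97.1},
  {"dx":43.5,"dy":-31.0,"dz":2,"wz":-97.1},
  {"dx":43.5,"dy":-31.0,"dz":2,"wz":-97.1},
  {"dx":43.5,"dy":-31.0,"dz":2,"wz":-97.1},
], grip=1, newtons=35)

```text
invalid input at $.commands[0]: expected keys dx, dy, dz, wx, wy, wz
```

Run:
```python
from go import *
goto(*cad(-.095,0),.1,2.154)
```

```text
t 0.1 pos [ 0.2768 -0.5602  0.2141] rpy [-3.1407 -0.0001  0.4588] cad [ 0.1584 -0.4703] F [-0.0052 -0.4425 -0.0123] w 0.09507118640624083 q [-1.2176  0.4915  1.5594 -0.      1.0917 -0.1056]
  d cm [ 43.5317 -30.958   11.4467] w deg [ -0.0366  -0.0488 -97.1265]
```

Request:
servo_tool([
  {"dx":43.5,"dy":-31,"dz":2,"wx":0,"wy":0,"wz":-97.1},
  {"dx":43.5,"dy":-31,"dz":2,"wx":0,"wy":0,"wz":-97.1},
  {"dx":43.5,"dy":-31,"dz":2,"wx":0,"wy":0,"wz":-97.1},
  {"dx":43.5,"dy":-31,"dz":2,"wx":0,"wy":0,"wz":-97.1},
  {"dx":43.5,"dy":-31,"dz":2,"wx":0,"wy":0,"wz":-97.1},
  {"dx":43.5,"dy":-31,"dz":2,"wx":0,"wy":0,"wz":-97.1},
  {"dx":43.5,"dy":-31,"dz":2,"wx":0,"wy":0,"wz":-97.1},
  {"dx":43.5,"dy":-31,"dz":2,"wx":0,"wy":0,"wz":-97.1},
  {"dx":43.5,"dy":-31,"dz":2,"wx":0,"wy":0,"wz":-97.1},
  {"dx":43.5,"dy":-31,"dz":2,"wx":0,"wy":0,"wz":-97.1},
  {"dx":43.5,"dy":-31,"dz":2,"wx":0,"wy":0,"wz":-97.1},
  {"dx":43.5,"dy":-31,"dz":2,"wx":0,"wy":0,"wz":-97.1},
], grip=1, newtons=35)

```text
t: 1.3
position: [0.5307, -0.0863, 0.1941]
orientation: [3.142, -0.001, 2.163]
contact_force: [-0.7, -1.1, 0.2]
gripper_width: 0.0951
```

Run:
```python
from go import *
goto(*cad(-.095,0),.1,2.154)
```

```text
t 1.3 pos [ 0.5307 -0.0863  0.1941] rpy [ 3.1416 -0.0006  2.163 ] cad [-0.0974  0.0026] F [-0.6705 -1.1297  0.2027] w 0.09505364376442169 q [-0.2843  0.3911  1.7975  0.0005  0.9535 -0.8768]
  d cm [-0.2406 -0.2574  9.4143] w deg [ 0.0007 -0.0349  0.5158]
```

Request:
servo_tool([
  {"dx":-0.2,"dy":-0.25,"dz":5,"wx":0,"wy":0,"wz":0.5},
  {"dx":-0.2,"dy":-0.25,"dz":9,"wx":0,"wy":0,"wz":0.5},
  {"dx":-0.2,"dy":-0.25,"dz":12,"wx":0,"wy":0,"wz":0.5},
  {"dx":-0.2,"dy":-0.25,"dz":12,"wx":0,"wy":0,"wz":0.5},
  {"dx":-0.2,"dy":-0.25,"dz":12,"wx":0,"wy":0,"wz":0.5},
  {"dx":-0.2,"dy":-0.25,"dz":12,"wx":0,"wy":0,"wz":0.5},
])

```text
t: 1.9
position: [0.5293, -0.0931, 0.0762]
orientation: [3.14, 0.002, 2.145]
contact_force: [1.3, 0.1, -1.1]
gripper_width: 0.0954
```

Run:
```python
from go import *
goto(*cad(-.095,0),.016,2.154)
crop(snap('top','top1'),270,120,370,200,'top1',7);crop(snap('side','side1'),225,120,335,210,'side1',7)
```

```text
t 1.9 pos [ 0.5293 -0.0931  0.0762] rpy [3.1402 0.0018 2.1448] cad [-0.0925 -0.0023] F [ 1.2819  0.0846 -1.0659] w 0.0954119006113042 q [-0.2969  0.5547  1.9103 -0.0001  0.6742 -0.8708]
  d cm [0.2636 0.2227 6.0165] w deg [ 0.0793  0.1022 -0.5269]
top1 scale 7 off 270 120
side1 scale 7 off 225 120
```

View pics/side1.png

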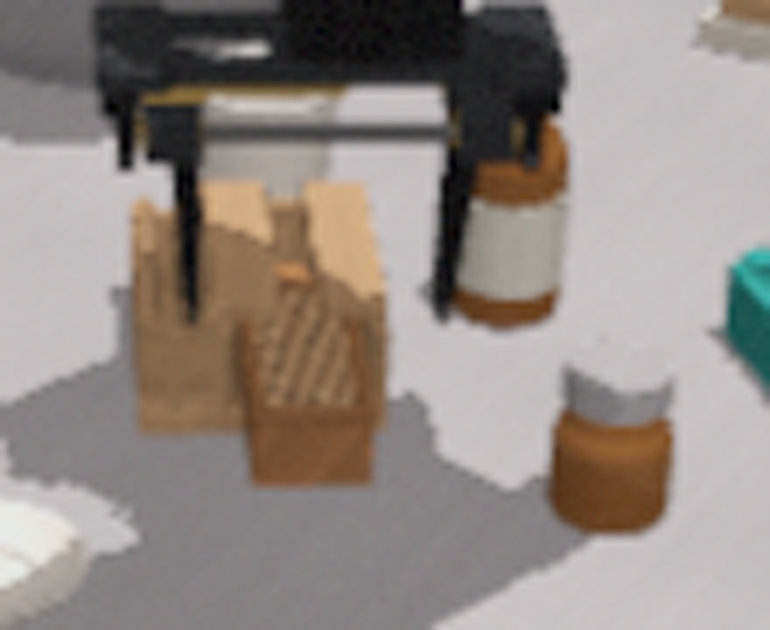

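The view shows the fingers straddling the box's plain end, side crop (245-380, 350-480), clear of the caddy. I'll correct the few mm and lower.

Request:
servo_tool([
  {"dx":0.25,"dy":0.23,"dz":3.5,"wx":0,"wy":0,"wz":-0.5},
  {"dx":0.25,"dy":0.23,"dz":6,"wx":0,"wy":0,"wz":-0.5},
  {"dx":0.25,"dy":0.23,"dz":6,"wx":0,"wy":0,"wz":-0.5},
  {"dx":0.25,"dy":0.23,"dz":6,"wx":0,"wy":0,"wz":-0.5},
  {"dx":0.25,"dy":0.23,"dz":6,"wx":0,"wy":0,"wz":-0.5},
])

```text
t: 2.5
position: [0.5299, -0.0897, 0.0162]
orientation: [3.14, 0.002, 2.154]
contact_force: [0.0, -0.9, -0.3]
gripper_width: 0.0956
```

Request:
servo_tool([
  {"dx":0,"dy":0,"dz":0,"wx":0,"wy":0,"wz":0},
  {"dx":0,"dy":0,"dz":0,"wx":0,"wy":0,"wz":0},
  {"dx":0,"dy":0,"dz":0,"wx":0,"wy":0,"wz":0},
  {"dx":0,"dy":0,"dz":0,"wx":0,"wy":0,"wz":0},
  {"dx":0,"dy":0,"dz":0,"wx":0,"wy":0,"wz":0},
  {"dx":0,"dy":0,"dz":0,"wx":0,"wy":0,"wz":0},
  {"dx":0,"dy":0,"dz":0,"wx":0,"wy":0,"wz":0},
  {"dx":0,"dy":0,"dz":0,"wx":0,"wy":0,"wz":0},
], grip=-1, newtons=20)

```text
t: 3.3
position: [0.5291, -0.0895, 0.0146]
orientation: [-3.141, 0.0, 2.153]
contact_force: [-0.3, 0.6, 0.2]
gripper_width: 0.0502
```

Run:
```python
from go import *
goto(*cad(-.095,0),.016,2.154)
```

```text
t 3.3 pos [ 0.5291 -0.0895  0.0146] rpy [-3.1415  0.      2.1535] cad [-0.0956 -0.0005] F [-0.309   0.5958  0.219 ] w 0.05017722600381136 q [-0.2906  0.6572  1.945  -0.0002  0.5394 -0.8732]
  d cm [-0.0605  0.0545 -0.1399] w deg [-0.0057  0.0011 -0.0293]
```

Request:
servo_tool([
  {"dx":0,"dy":0,"dz":-0.15,"wx":0,"wy":0,"wz":0},
  {"dx":1,"dy":0,"dz":-0.15,"wx":0,"wy":0,"wz":0},
  {"dx":2.5,"dy":0,"dz":-0.15,"wx":0,"wy":0,"wz":0},
  {"dx":4,"dy":0,"dz":-0.15,"wx":0,"wy":0,"wz":0},
  {"dx":5.5,"dy":0,"dz":-0.15,"wx":0,"wy":0,"wz":0},
  {"dx":7,"dy":0,"dz":-0.15,"wx":0,"wy":0,"wz":0},
  {"dx":8.5,"dy":0,"dz":-0.15,"wx":0,"wy":0,"wz":0},
  {"dx":10,"dy":0,"dz":-0.15,"wx":0,"wy":0,"wz":0},
  {"dx":11.5,"dy":0,"dz":-0.15,"wx":0,"wy":0,"wz":0},
  {"dx":13,"dy":0,"dz":-0.15,"wx":0,"wy":0,"wz":0},
  {"dx":13,"dy":0,"dz":-0.15,"wx":0,"wy":0,"wz":0},
  {"dx":13,"dy":0,"dz":-0.15,"wx":0,"wy":0,"wz":0},
])

```text
t: 4.5
position: [0.4578, 0.0193, 0.0162]
orientation: [3.141, 0.0, 2.154]
contact_force: [-0.4, 0.7, -2.4]
gripper_width: 0.0502
```

Run:
```python
from go import *
goto(*cad(-.225,0),.016,2.154)
crop(snap('top','top2'),230,110,370,220,'top2',5);crop(snap('side','side2'),205,110,335,230,'side2',5)
```

```text
t 4.5 pos [0.4578 0.0193 0.0162] rpy [3.1412 0.0004 2.1543] cad [-0.2257 -0.0002] F [-0.361   0.6809 -2.4289] w 0.0501585558069396 q [-0.1021  0.596   2.1366 -0.0003  0.4084 -0.6853]
  d cm [-0.071   0.0176  0.0217] w deg [0.0201 0.0243 0.0174]
top2 scale 5 off 230 110
side2 scale 5 off 205 110
```

View pics/side2.png

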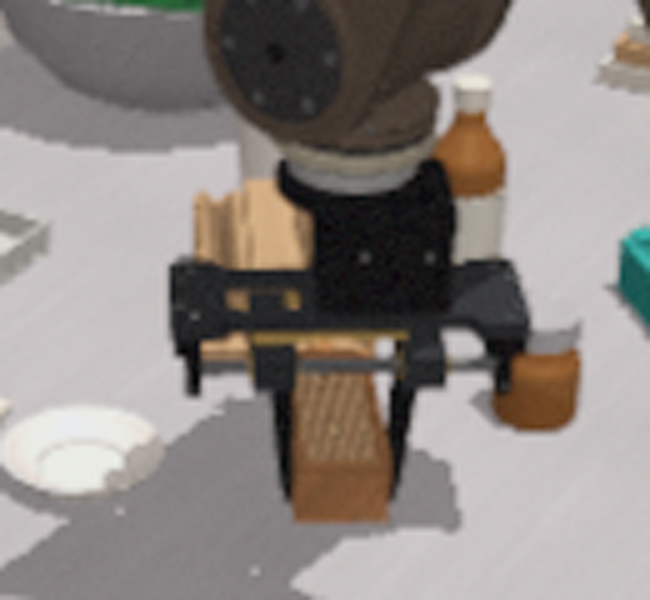

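View pics/top2.png

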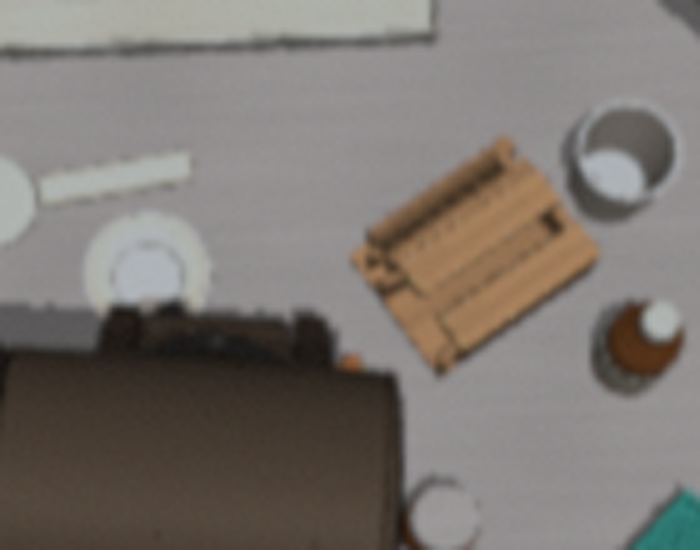

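The box is drawn wholly out: the tab shows free of the mouth at top crop (350,365), and the caddy is empty. I'll set it on the table.

Request:
servo_tool([
  {"dx":0,"dy":0,"dz":0.5,"wx":0,"wy":0,"wz":0},
  {"dx":0,"dy":0,"dz":0.8,"wx":0,"wy":0,"wz":0},
  {"dx":0,"dy":0,"dz":0.95,"wx":0,"wy":0,"wz":0},
  {"dx":0,"dy":0,"dz":0.95,"wx":0,"wy":0,"wz":0},
  {"dx":0,"dy":0,"dz":0.95,"wx":0,"wy":0,"wz":0},
])

```text
t: 5.1
position: [0.4576, 0.0189, 0.0065]
orientation: [-3.141, 0.0, 2.153]
contact_force: [0.2, -0.3, 0.2]
gripper_width: 0.0498
```

Request:
servo_tool([
  {"dx":0,"dy":0,"dz":0,"wx":0,"wy":0,"wz":0},
  {"dx":0,"dy":0,"dz":0,"wx":0,"wy":0,"wz":0},
  {"dx":0,"dy":0,"dz":0,"wx":0,"wy":0,"wz":0},
  {"dx":0,"dy":0,"dz":0,"wx":0,"wy":0,"wz":0},
  {"dx":-2,"dy":0,"dz":0,"wx":0,"wy":0,"wz":0},
  {"dx":-4.5,"dy":0,"dz":0,"wx":0,"wy":0,"wz":0},
  {"dx":-7.1,"dy":0,"dz":0,"wx":0,"wy":0,"wz":0},
  {"dx":-7.1,"dy":0,"dz":0,"wx":0,"wy":0,"wz":0},
  {"dx":-7.1,"dy":0,"dz":0,"wx":0,"wy":0,"wz":0},
  {"dx":-7.1,"dy":0,"dz":0,"wx":0,"wy":0,"wz":0},
], grip=0.5)

```text
t: 6.1
position: [0.496, -0.0396, 0.0066]
orientation: [-3.141, -0.001, 2.154]
contact_force: [-0.2, 0.0, 0.3]
gripper_width: 0.0712
```

Run:
```python
from go import *
goto(*cad(-.155,0),.0065,2.154)
crop(snap('top','top3'),230,110,370,220,'top3',5);crop(snap('side','side3'),205,110,335,230,'side3',5)
```

```text
t 6.1 pos [ 0.496  -0.0396  0.0066] rpy [-3.141  -0.0005  2.1538] cad [-0.1555 -0.0008] F [-0.2009  0.0071  0.3081] w 0.0711934502084035 q [-0.2126  0.6423  2.0444 -0.0001  0.4557 -0.7955]
  d cm [-0.0461  0.0777  0.0049] w deg [-0.0343 -0.0311 -0.0104]
top3 scale 5 off 230 110
side3 scale 5 off 205 110
```

View pics/side3.png

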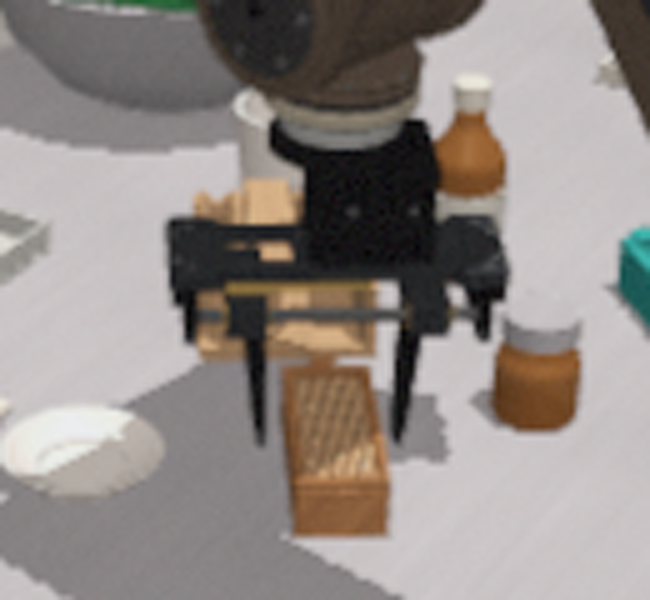

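The box lies flat on the table, with its plain end towards the viewer at side crop (340,510) and its tab behind at (320,362). The fingers are around its tab-end half. I'll grip and lift.

Request:
servo_tool([
  {"dx":0,"dy":0,"dz":0,"wx":0,"wy":0,"wz":0},
  {"dx":0,"dy":0,"dz":0,"wx":0,"wy":0,"wz":0},
  {"dx":0,"dy":0,"dz":0,"wx":0,"wy":0,"wz":0},
  {"dx":0,"dy":0,"dz":0,"wx":0,"wy":0,"wz":0},
  {"dx":0,"dy":0,"dz":0,"wx":0,"wy":0,"wz":0},
  {"dx":0,"dy":0,"dz":-2,"wx":0,"wy":0,"wz":0},
  {"dx":0.5,"dy":0,"dz":-4.5,"wx":0,"wy":0,"wz":0},
  {"dx":1,"dy":0,"dz":-7,"wx":0,"wy":0,"wz":0},
  {"dx":1.5,"dy":0,"dz":-9,"wx":0,"wy":0,"wz":0},
  {"dx":2,"dy":0,"dz":-9.5,"wx":0,"wy":0,"wz":0},
  {"dx":2,"dy":0,"dz":-9.5,"wx":0,"wy":0,"wz":0},
  {"dx":2,"dy":0,"dz":-9.5,"wx":0,"wy":0,"wz":0},
], grip=-1, newtons=40)

```text
t: 7.4
position: [0.4854, -0.0235, 0.1008]
orientation: [-3.141, -0.001, 2.154]
contact_force: [1.1, -0.4, -1.7]
gripper_width: 0.0498
```

Run:
```python
from go import *
goto(*cad(-.175,0),.1,2.154)
crop(snap('side','side4'),205,90,335,230,'side4',4)
```

```text
t 7.4 pos [ 0.4854 -0.0235  0.1008] rpy [-3.1408 -0.0006  2.1537] cad [-0.1748 -0.0007] F [ 1.1426 -0.4225 -1.6896] w 0.04979251256293724 q [-0.1843  0.4613  2.013  -0.0002  0.6683 -0.7671]
  d cm [0.0201 0.0732 0.0795] w deg [-0.0429 -0.0331 -0.0185]
side4 scale 4 off 205 90
```

View pics/side4.png

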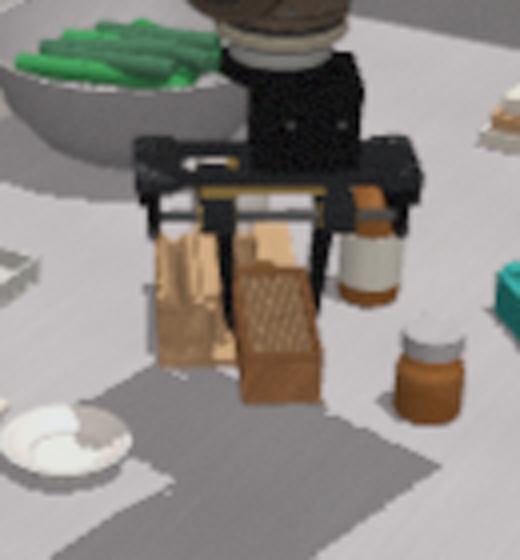

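The box is held level, side crop (235-320, 270-400), well above the jar. I'll make the half turn in two calls, wrist turning positive.

Request:
servo_tool([
  {"dx":0,"dy":0,"dz":0,"wx":0,"wy":0,"wz":4},
  {"dx":0,"dy":0,"dz":0,"wx":0,"wy":0,"wz":12},
  {"dx":0,"dy":0,"dz":0,"wx":0,"wy":0,"wz":20},
  {"dx":0,"dy":0,"dz":0,"wx":0,"wy":0,"wz":28},
  {"dx":0,"dy":0,"dz":0,"wx":0,"wy":0,"wz":36},
  {"dx":0,"dy":0,"dz":0,"wx":0,"wy":0,"wz":44},
  {"dx":0,"dy":0,"dz":0,"wx":0,"wy":0,"wz":52},
  {"dx":0,"dy":0,"dz":0,"wx":0,"wy":0,"wz":60},
  {"dx":0,"dy":0,"dz":0,"wx":0,"wy":0,"wz":68},
  {"dx":0,"dy":0,"dz":0,"wx":0,"wy":0,"wz":76},
  {"dx":0,"dy":0,"dz":0,"wx":0,"wy":0,"wz":84},
  {"dx":0,"dy":0,"dz":0,"wx":0,"wy":0,"wz":90},
])

```text
t: 8.65
position: [0.4853, -0.0237, 0.1005]
orientation: [-3.14, 0.001, 0.577]
contact_force: [0.3, 0.1, -2.0]
gripper_width: 0.0499
```

Request:
servo_tool([
  {"dx":0,"dy":0,"dz":0,"wx":0,"wy":0,"wz":6},
  {"dx":0,"dy":0,"dz":0,"wx":0,"wy":0,"wz":14},
  {"dx":0,"dy":0,"dz":0,"wx":0,"wy":0,"wz":22},
  {"dx":0,"dy":0,"dz":0,"wx":0,"wy":0,"wz":30},
  {"dx":0,"dy":0,"dz":0,"wx":0,"wy":0,"wz":38},
  {"dx":0,"dy":0,"dz":0,"wx":0,"wy":0,"wz":46},
  {"dx":0,"dy":0,"dz":0,"wx":0,"wy":0,"wz":54},
  {"dx":0,"dy":0,"dz":0,"wx":0,"wy":0,"wz":62},
  {"dx":0,"dy":0,"dz":0,"wx":0,"wy":0,"wz":70},
  {"dx":0,"dy":0,"dz":0,"wx":0,"wy":0,"wz":78},
  {"dx":0,"dy":0,"dz":0,"wx":0,"wy":0,"wz":85},
  {"dx":0,"dy":0,"dz":0,"wx":0,"wy":0,"wz":90},
])

```text
t: 9.85
position: [0.4853, -0.0236, 0.1005]
orientation: [3.14, 0.001, -0.993]
contact_force: [0.1, -0.4, -2.3]
gripper_width: 0.0493
```

Request:
servo_tool([
  {"dx":0,"dy":0,"dz":0,"wx":0,"wy":0,"wz":0},
  {"dx":0,"dy":0,"dz":0,"wx":0,"wy":0,"wz":0},
  {"dx":0,"dy":0,"dz":0,"wx":0,"wy":0,"wz":0},
])

```text
t: 10.15
position: [0.4856, -0.0236, 0.1012]
orientation: [3.141, 0.0, -0.986]
contact_force: [-0.6, 0.0, -1.7]
gripper_width: 0.0499
```

Run:
```python
from go import *
goto(*cad(-.175,0),.0175,2.154-np.pi)
crop(snap('side','side5'),205,90,335,230,'side5',4)
crop(snap('top','top5'),230,110,370,220,'top5',5)
```

```text
t 10.15 pos [ 0.4856 -0.0236  0.1012] rpy [ 3.1411  0.0004 -0.9861] cad [-0.1746 -0.0006] F [-0.6243  0.0128 -1.7363] w 0.04993262759380349 q [-0.1844  0.4607  2.0123 -0.0001  0.6693  2.3726]
  d cm [-0.0348 -0.066   8.3726] w deg [0.0307 0.0235 0.0857]
side5 scale 4 off 205 90
top5 scale 5 off 230 110
```

View pics/side5.png

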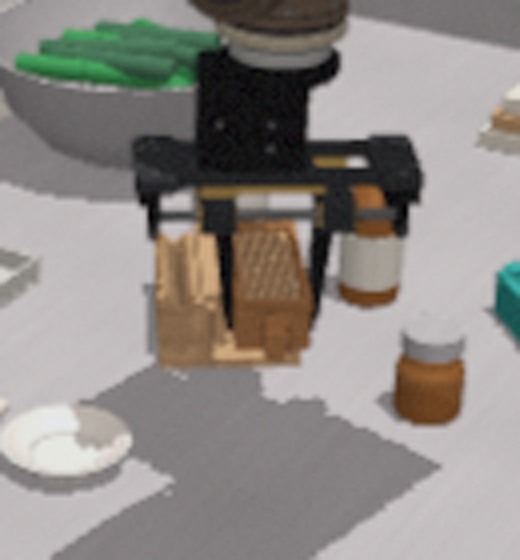

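View pics/top5.png

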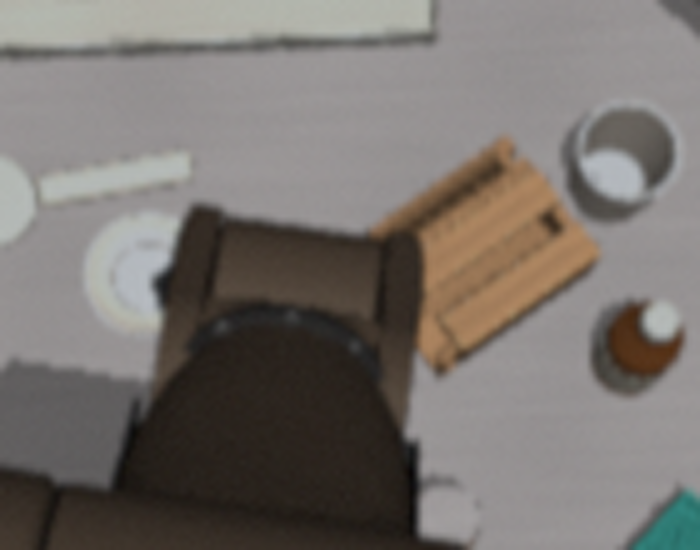

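The tab now faces outwards, at side crop (278,330), and the box is level. I'll lower it in front of the mouth.

Request:
servo_tool([
  {"dx":-0.5,"dy":0,"dz":3,"wx":0,"wy":0,"wz":0},
  {"dx":-0.5,"dy":-0.05,"dz":6,"wx":0,"wy":0,"wz":0},
  {"dx":-0.5,"dy":-0.05,"dz":8.4,"wx":0,"wy":0,"wz":0},
  {"dx":-0.5,"dy":-0.05,"dz":8.4,"wx":0,"wy":0,"wz":0},
  {"dx":-0.5,"dy":-0.05,"dz":8.4,"wx":0,"wy":0,"wz":0},
  {"dx":-0.5,"dy":-0.05,"dz":8.4,"wx":0,"wy":0,"wz":0},
])

```text
t: 10.85
position: [0.4839, -0.0192, 0.0187]
orientation: [-3.14, -0.001, -0.988]
contact_force: [0.3, 0.2, -2.8]
gripper_width: 0.0499
```

Run:
```python
from go import *
goto(*cad(-.18,0),.0170,2.154-np.pi)
crop(snap('side','side6'),225,110,325,220,'side6',5)
crop(snap('top','top6'),270,120,370,200,'top6',7)
```

```text
t 10.85 pos [ 0.4839 -0.0192  0.0187] rpy [-3.1404 -0.0012 -0.9878] cad [-0.1792  0.0004] F [ 0.311   0.2352 -2.8111] w 0.049851476409648626 q [-0.1761  0.6089  2.073  -0.0002  0.458   2.3827]
  d cm [-0.082   0.0447  0.1717] w deg [-0.0665 -0.0687 -0.0125]
side6 scale 5 off 225 110
top6 scale 7 off 270 120
```

View pics/side6.png

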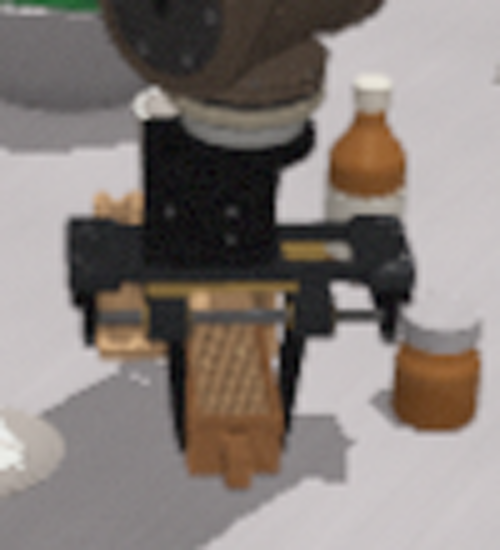

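View pics/top6.png

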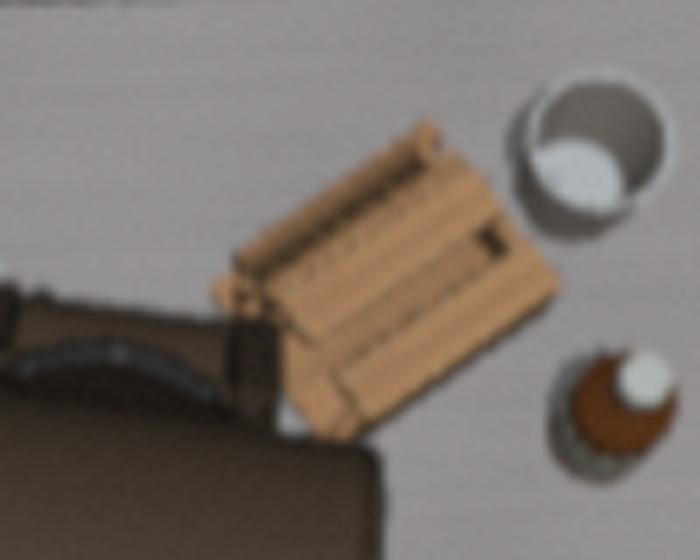

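Request:
servo_tool([
  {"dx":0,"dy":0,"dz":0.1,"wx":0,"wy":0,"wz":0},
  {"dx":1,"dy":0,"dz":0.15,"wx":0,"wy":0,"wz":0},
  {"dx":1.6,"dy":0,"dz":0.15,"wx":0,"wy":0,"wz":0},
  {"dx":2.2,"dy":0,"dz":0.15,"wx":0,"wy":0,"wz":0},
  {"dx":2.8,"dy":0,"dz":0.15,"wx":0,"wy":0,"wz":0},
  {"dx":3.4,"dy":0,"dz":0.15,"wx":0,"wy":0,"wz":0},
  {"dx":3.4,"dy":0,"dz":0.15,"wx":0,"wy":0,"wz":0},
])

```text
t: 11.65
position: [0.5025, -0.0482, 0.0161]
orientation: [-3.141, -0.0, -0.989]
contact_force: [0.3, 0.9, -2.0]
gripper_width: 0.0497
```

Run:
```python
from go import *
goto(*cad(-.145,0),.0170,2.154-np.pi)
```

```text
t 11.65 pos [ 0.5025 -0.0482  0.0161] rpy [-3.1413 -0.0004 -0.9888] cad [-0.1447  0.    ] F [ 0.2567  0.9323 -1.9666] w 0.04973410362874931 q [-0.2264  0.6294  2.0233 -0.0002  0.4883  2.3333]
  d cm [-0.0261  0.0026 -0.0928] w deg [-0.0157 -0.0232 -0.0682]
```

The plain end is 13 mm inside the mouth with no force. Continuing.

Request:
servo_tool([
  {"dx":0.8,"dy":0,"dz":0,"wx":0,"wy":0,"wz":0},
  {"dx":1.6,"dy":0,"dz":0,"wx":0,"wy":0,"wz":0},
  {"dx":2.4,"dy":0,"dz":0,"wx":0,"wy":0,"wz":0},
  {"dx":3.2,"dy":0,"dz":0,"wx":0,"wy":0,"wz":0},
  {"dx":4,"dy":0,"dz":0,"wx":0,"wy":0,"wz":0},
  {"dx":4.8,"dy":0,"dz":0,"wx":0,"wy":0,"wz":0},
  {"dx":5.6,"dy":0,"dz":0,"wx":0,"wy":0,"wz":0},
  {"dx":6.3,"dy":0,"dz":0,"wx":0,"wy":0,"wz":0},
  {"dx":6.3,"dy":0,"dz":0,"wx":0,"wy":0,"wz":0},
  {"dx":6.3,"dy":0,"dz":0.1,"wx":0,"wy":0,"wz":0},
  {"dx":6.3,"dy":0,"dz":0.1,"wx":0,"wy":0,"wz":0},
])

```text
t: 12.75
position: [0.5364, -0.0998, 0.015]
orientation: [3.141, 0.0, -0.988]
contact_force: [-0.4, -1.0, -2.4]
gripper_width: 0.0498
```

Run:
```python
from go import *
goto(*cad(-.12,0),.0170,2.154-np.pi)
crop(snap('side','side7'),225,110,325,220,'side7',5)
```

```text
t 12.75 pos [ 0.5364 -0.0998  0.015 ] rpy [ 3.1412  0.0003 -0.9879] cad [-0.083  -0.0001] F [-0.3645 -0.9524 -2.4151] w 0.04979775463825444 q [-0.305   0.6641  1.9221 -0.0001  0.5559  2.2538]
  d cm [-3.7033 -0.0138 -0.2006] w deg [ 0.0202  0.0198 -0.0185]
side7 scale 5 off 225 110
```

View pics/side7.png

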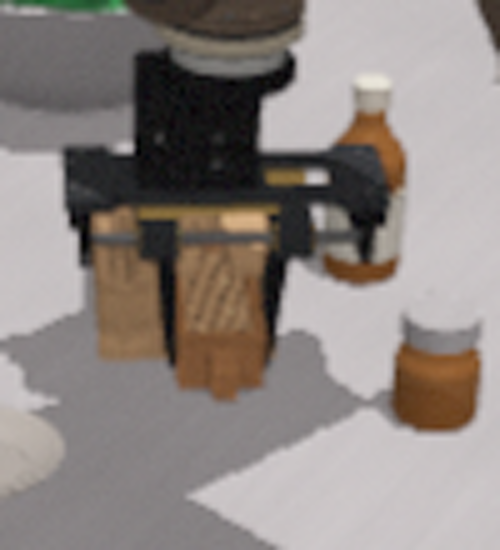

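Request:
servo_tool([
  {"dx":0,"dy":0,"dz":0,"wx":0,"wy":0,"wz":0},
  {"dx":0,"dy":0,"dz":0,"wx":0,"wy":0,"wz":0},
  {"dx":0,"dy":0,"dz":0,"wx":0,"wy":0,"wz":0},
  {"dx":-1.5,"dy":0,"dz":0.2,"wx":0,"wy":0,"wz":0},
  {"dx":-3,"dy":0,"dz":0.5,"wx":0,"wy":0,"wz":0},
  {"dx":-4.1,"dy":0,"dz":0.6,"wx":0,"wy":0,"wz":0},
  {"dx":-4.1,"dy":0,"dz":0.6,"wx":0,"wy":0,"wz":0},
  {"dx":-4.1,"dy":0,"dz":0.6,"wx":0,"wy":0,"wz":0},
], grip=0.4)

```text
t: 13.6
position: [0.5143, -0.0655, 0.0092]
orientation: [-3.141, -0.0, -0.987]
contact_force: [1.3, 0.4, 1.1]
gripper_width: 0.0668
```

Run:
```python
from go import *
goto(*cad(-.121,0),.0090,2.154-np.pi)
im=snap('side','side8');crop(im,225,110,325,220,'side8',5)
```

```text
t 13.6 pos [ 0.5143 -0.0655  0.0092] rpy [-3.1414 -0.0003 -0.9872] cad [-0.1238  0.0003] F [1.3032 0.3823 1.1165] w 0.06684775975566284 q [-0.2541  0.6524  1.9927 -0.0002  0.4962  2.3041]
  d cm [0.2802 0.0281 0.0229] w deg [-0.0088 -0.0189  0.0211]
side8 scale 5 off 225 110
```

View pics/side8.png

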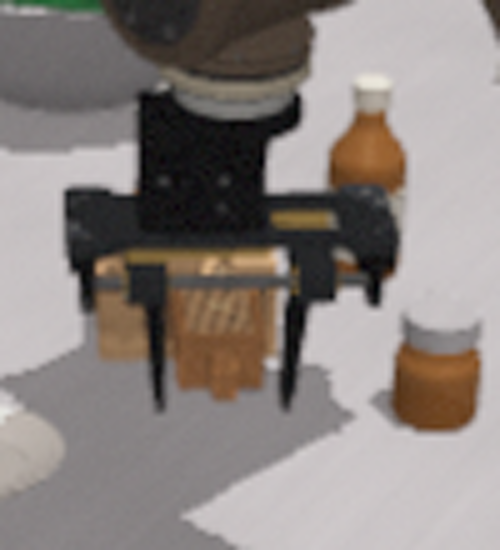

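The fingers straddle the tab, side crop (225,380). I'll close on the tab and push in.

Request:
servo_tool([
  {"dx":0,"dy":0,"dz":0,"wx":0,"wy":0,"wz":0},
  {"dx":0,"dy":0,"dz":0,"wx":0,"wy":0,"wz":0},
  {"dx":0,"dy":0,"dz":0,"wx":0,"wy":0,"wz":0},
  {"dx":0,"dy":0,"dz":0,"wx":0,"wy":0,"wz":0},
  {"dx":0,"dy":0,"dz":0,"wx":0,"wy":0,"wz":0},
  {"dx":0.5,"dy":0,"dz":0,"wx":0,"wy":0,"wz":0},
  {"dx":1.1,"dy":0,"dz":0,"wx":0,"wy":0,"wz":0},
  {"dx":1.7,"dy":0,"dz":0,"wx":0,"wy":0,"wz":0},
  {"dx":2.3,"dy":0,"dz":0,"wx":0,"wy":0,"wz":0},
  {"dx":2.9,"dy":0,"dz":0,"wx":0,"wy":0,"wz":0},
  {"dx":3.5,"dy":0,"dz":0,"wx":0,"wy":0,"wz":0},
  {"dx":3.5,"dy":0,"dz":0,"wx":0,"wy":0,"wz":0},
], grip=-1, newtons=25)

```text
t: 14.85
position: [0.5341, -0.0959, 0.0091]
orientation: [-3.141, -0.001, -0.989]
contact_force: [0.1, -1.2, -0.0]
gripper_width: 0.0136
```

Request:
servo_tool([
  {"dx":0.3,"dy":0,"dz":0,"wx":0,"wy":0,"wz":0},
  {"dx":0.5,"dy":0,"dz":0,"wx":0,"wy":0,"wz":0},
  {"dx":0.7,"dy":0,"dz":0,"wx":0,"wy":0,"wz":0},
  {"dx":0.8,"dy":0,"dz":0,"wx":0,"wy":0,"wz":0},
])

```text
t: 15.25
position: [0.5379, -0.1018, 0.0091]
orientation: [3.142, -0.0, -0.988]
contact_force: [-0.7, 1.5, 1.1]
gripper_width: 0.0141
```

Run:
```python
from go import *
goto(*cad(-.077,0),.0090,2.154-np.pi)
s=snap('side','side9');crop(s,225,110,325,220,'side9',5)
```

```text
t 15.25 pos [ 0.5379 -0.1018  0.0091] rpy [ 3.1416 -0.0001 -0.988 ] cad [-0.0805 -0.    ] F [-0.6624  1.5437  1.1398] w 0.014082930737025526 q [-0.3077  0.6755  1.9203 -0.0001  0.5458  2.2512]
  d cm [ 0.3502 -0.0017  0.0134] w deg [ 0.0017 -0.0045 -0.0251]
side9 scale 5 off 225 110
```

View pics/side9.png

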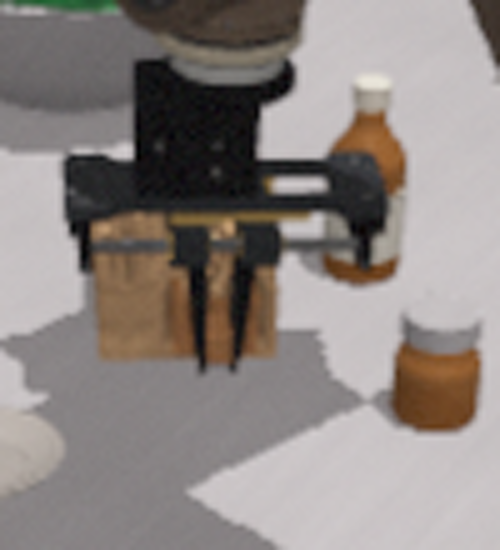

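Request:
servo_tool([
  {"dx":0.1,"dy":0,"dz":0,"wx":0,"wy":0,"wz":0},
  {"dx":0.2,"dy":0,"dz":0,"wx":0,"wy":0,"wz":0},
  {"dx":0.3,"dy":0,"dz":0,"wx":0,"wy":0,"wz":0},
])

```text
t: 15.6
position: [0.5395, -0.1043, 0.0091]
orientation: [3.141, 0.0, -0.988]
contact_force: [-1.7, 1.4, 0.3]
gripper_width: 0.0139
```

Request:
servo_tool([
  {"dx":0.1,"dy":0,"dz":0,"wx":0,"wy":0,"wz":0},
  {"dx":0.15,"dy":0,"dz":0,"wx":0,"wy":0,"wz":0},
])

```text
t: 15.8
position: [0.5404, -0.1056, 0.0091]
orientation: [-3.142, -0.0, -0.988]
contact_force: [-0.9, 1.2, 0.4]
gripper_width: 0.0137
```

Request:
servo_tool([
  {"dx":0.1,"dy":0,"dz":0,"wx":0,"wy":0,"wz":0},
  {"dx":0.15,"dy":0,"dz":0,"wx":0,"wy":0,"wz":0},
])

```text
t: 16.0
position: [0.5412, -0.1068, 0.0091]
orientation: [-3.142, -0.0, -0.988]
contact_force: [-1.3, 0.7, -0.2]
gripper_width: 0.0141
```

Request:
servo_tool([
  {"dx":0.1,"dy":0,"dz":0,"wx":0,"wy":0,"wz":0},
  {"dx":0.2,"dy":0,"dz":0,"wx":0,"wy":0,"wz":0},
  {"dx":0.2,"dy":0,"dz":0,"wx":0,"wy":0,"wz":0},
])

```text
t: 16.3
position: [0.5424, -0.1086, 0.0091]
orientation: [-3.141, -0.0, -0.988]
contact_force: [0.3, -0.6, -0.9]
gripper_width: 0.0137
```

Request:
servo_tool([
  {"dx":0.1,"dy":0,"dz":0,"wx":0,"wy":0,"wz":0},
  {"dx":0.15,"dy":0,"dz":0,"wx":0,"wy":0,"wz":0},
  {"dx":0.15,"dy":0,"dz":0,"wx":0,"wy":0,"wz":0},
])

```text
t: 16.6
position: [0.5431, -0.1098, 0.0091]
orientation: [-3.142, -0.0, -0.988]
contact_force: [0.0, -0.1, -0.8]
gripper_width: 0.0139
```

Run:
```python
from go import *
goto(*cad(-.077,0),.0090,2.154-np.pi)
s=snap('side','side10');crop(s,235,135,320,200,'side10',8)
s=snap('top','top10');crop(s,285,130,365,195,'top10',8)
```

```text
t 16.6 pos [ 0.5431 -0.1098  0.0091] rpy [-3.1415 -0.0002 -0.9881] cad [-0.071 -0.   ] F [ 0.0429 -0.1111 -0.8298] w 0.013879906082219874 q [-0.3186  0.6809  1.9036 -0.0002  0.5569  2.2405]
  d cm [-0.6036 -0.0034  0.0126] w deg [-0.0026 -0.0124 -0.0318]
side10 scale 8 off 235 135
top10 scale 8 off 285 130
```

View pics/top10.png

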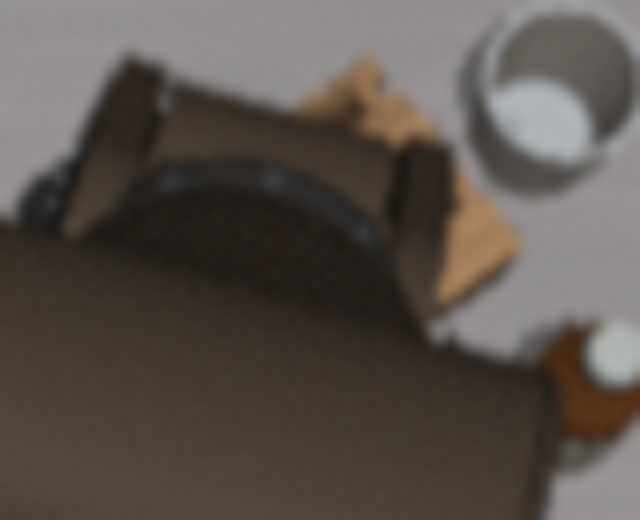

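View pics/side10.png

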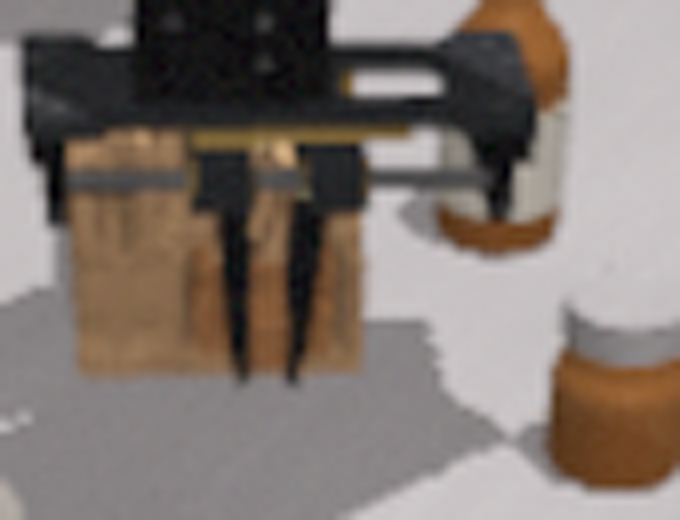

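Request:
servo_tool([
  {"dx":0.1,"dy":0,"dz":0,"wx":0,"wy":0,"wz":0},
  {"dx":0.15,"dy":0,"dz":0,"wx":0,"wy":0,"wz":0},
  {"dx":0.15,"dy":0,"dz":0,"wx":0,"wy":0,"wz":0},
])

```text
t: 17.0
position: [0.5435, -0.1106, 0.0091]
orientation: [3.141, 0.001, -0.988]
contact_force: [-2.1, 4.5, 2.5]
gripper_width: 0.014
```

Request:
servo_tool([
  {"dx":0.1,"dy":0,"dz":0,"wx":0,"wy":0,"wz":0},
  {"dx":0.15,"dy":0,"dz":0,"wx":0,"wy":0,"wz":0},
  {"dx":0.15,"dy":0,"dz":0,"wx":0,"wy":0,"wz":0},
])

```text
t: 17.3
position: [0.5432, -0.1109, 0.0091]
orientation: [3.14, 0.003, -0.988]
contact_force: [-6.1, 10.5, 7.0]
gripper_width: 0.014
```

Firm stop, about 12 N along the axis: this is the back wall. I'll ease off, open slightly, retreat and look.

Request:
servo_tool([
  {"dx":-0.15,"dy":0,"dz":0,"wx":0,"wy":0,"wz":0},
  {"dx":-0.15,"dy":0,"dz":0,"wx":0,"wy":0,"wz":0},
])

```text
t: 17.5
position: [0.5436, -0.1107, 0.0091]
orientation: [3.141, 0.0, -0.988]
contact_force: [-2.4, 4.2, 2.9]
gripper_width: 0.0139
```

Request:
servo_tool([
  {"dx":0,"dy":0,"dz":0,"wx":0,"wy":0,"wz":0},
  {"dx":0,"dy":0,"dz":0,"wx":0,"wy":0,"wz":0},
  {"dx":0,"dy":0,"dz":0,"wx":0,"wy":0,"wz":0},
  {"dx":-2,"dy":0,"dz":0,"wx":0,"wy":0,"wz":0},
  {"dx":-5,"dy":0,"dz":0,"wx":0,"wy":0,"wz":0},
  {"dx":-9,"dy":0,"dz":-3,"wx":0,"wy":0,"wz":0},
  {"dx":-14,"dy":0,"dz":-8,"wx":0,"wy":0,"wz":0},
  {"dx":-18,"dy":0,"dz":-13,"wx":0,"wy":0,"wz":0},
  {"dx":-20,"dy":0,"dz":-17,"wx":0,"wy":0,"wz":0},
  {"dx":-20,"dy":0,"dz":-17,"wx":0,"wy":0,"wz":0},
], grip=-0.5)

```text
t: 18.5
position: [0.4339, 0.0571, 0.1821]
orientation: [-3.138, -0.003, -0.987]
contact_force: [0.4, -0.2, -0.5]
gripper_width: 0.0236
```

Run:
```python
from go import *
goto(.473,.435,.2,1.64)
s=snap('side','side11');crop(s,235,135,320,200,'side11',8)
s=snap('top','top11');crop(s,285,130,365,195,'top11',8)
```

```text
t 18.5 pos [0.4339 0.0571 0.1821] rpy [-3.1379 -0.0029 -0.9871] cad [-0.2704  0.0007] F [ 0.4494 -0.1975 -0.4671] w 0.0236185561320245 q [-0.02    0.2695  2.0389 -0.0004  0.8285  2.5381]
  d cm [-29.3702 -24.0919  -1.7821] w deg [   0.1459   -0.3361 -150.5211]
side11 scale 8 off 235 135
top11 scale 8 off 285 130
```

View pics/top11.png

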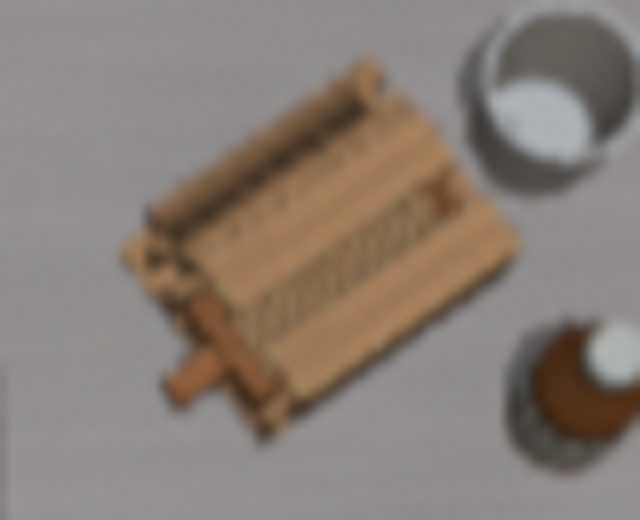

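View pics/side11.png

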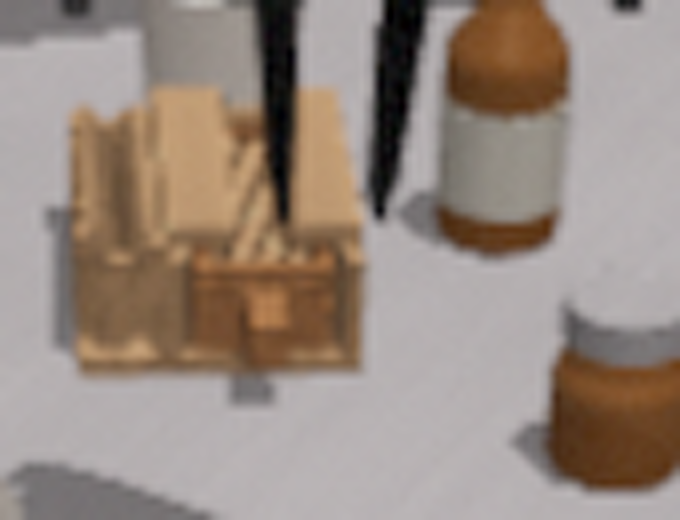

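The box is home: tab outwards at top crop (190,380), its front wall at (240,345) level with the flares, and the brown rear wall visible at the slit's end (440,195). The stop came about 6 mm deeper than my frame said, so I'll check the caddy's x before placing the scraper.

Run:
```python
from go import *
s=cv2.imread('raw_top11.png');crop(s,298,130,345,170,'slot_top',16)
s=cv2.imread('raw_side11.png');crop(s,240,140,285,186,'slot_side',13)
def T(n,off,pts,z,S=8):
    for p in pts: print(n,p,z,incad(plane(n,off[0]+(p[0]+.5)/S-.5,off[1]+(p[1]+.5)/S-.5,z)))
T('top',(285,130),[(165,385),(185,407)],.034)   # tab tip
T('top',(285,130),[(195,305),(265,400)],.044)   # box front top edge
T('top',(285,130),[(125,250),(265,437)],.05)   # flare tips
T('side',(235,135),[(265,312)],.026)
T('side',(235,135),[(195,268),(335,270)],.044)
T('side',(235,135),[(82,372),(360,370)],.0)
```

```text
slot_top scale 16 off 298 130
slot_side scale 13 off 240 140
top (165, 385) 0.034 [-0.0858  0.0068]
top (185, 407) 0.034 [-0.0845 -0.0058]
top (195, 305) 0.044 [-0.0569  0.0261]
top (265, 400) 0.044 [-0.0572 -0.024 ]
top (125, 250) 0.05 [-0.0681  0.0615]
top (265, 437) 0.05 [-0.0679 -0.0374]
side (265, 312) 0.026 [-0.0601 -0.0019]
side (195, 268) 0.044 [-0.0587  0.0243]
side (335, 270) 0.044 [-0.0614 -0.0269]
side (82, 372) 0.0 [-0.0578  0.0653]
side (360, 370) 0.0 [-0.0587 -0.0383]
```

View pics/slot_top.png

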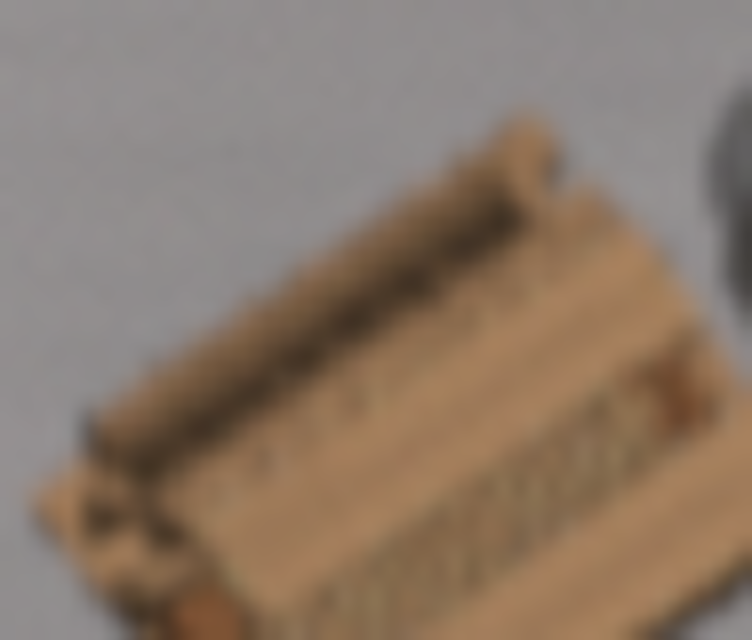

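View pics/slot_side.png

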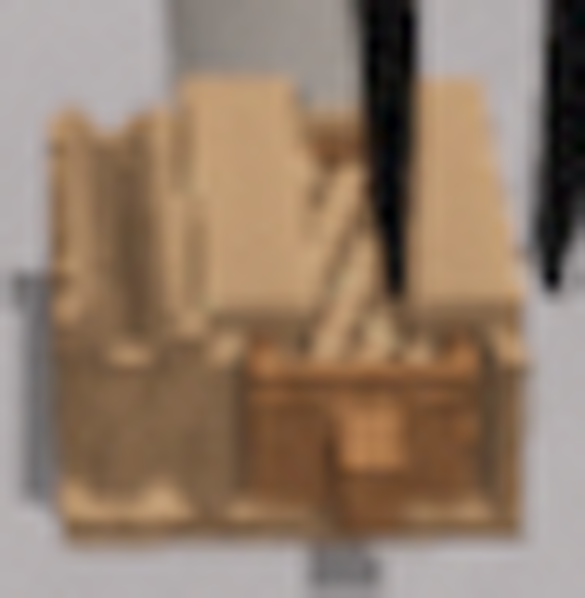

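```bash
sed -i 's/o=np.array(\[.5822,-.1690\])/o=np.array([.5839,-.1715])/' go.py
python3 - <<'E'
from go import *
def T(n,off,pts,z,S):
    for p in pts: print(n,p,z,incad(plane(n,off[0]+(p[0]+.5)/S-.5,off[1]+(p[1]+.5)/S-.5,z)))
T('top',(298,130),[(90,430),(110,460),(530,110),(555,165),(500,150),(150,470),(510,210)],.056,16)
T('side',(240,140),[(55,105),(95,130),(160,105),(55,320),(100,345),(195,325)],.056,13)
# scraper handle top ends, both views
s=snap('top','top12');crop(s,120,185,180,230,'scr_t',13)
s=snap('side','side12');crop(s,130,250,200,335,'scr_s',7)
E
```

```text
top (90, 430) 0.056 [-0.0552  0.067 ]
top (110, 460) 0.056 [-0.0556  0.0593]
top (530, 110) 0.056 [0.0619 0.0697]
top (555, 165) 0.056 [0.0589 0.0569]
top (500, 150) 0.056 [0.0515 0.0663]
top (150, 470) 0.056 [-0.0501  0.0527]
top (510, 210) 0.056 [0.0453 0.0545]
side (55, 105) 0.056 [0.0501 0.0651]
side (95, 130) 0.056 [0.0364 0.056 ]
side (160, 105) 0.056 [0.0496 0.0399]
side (55, 320) 0.056 [-0.059   0.0686]
side (100, 345) 0.056 [-0.071  0.059]
side (195, 325) 0.056 [-0.062   0.0374]
scr_t scale 13 off 120 185
scr_s scale 7 off 130 250
```

View pics/scr_t.png

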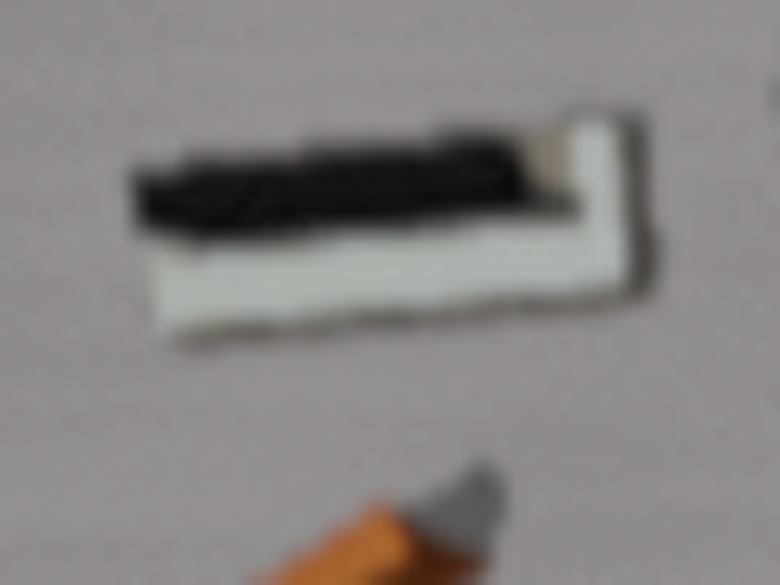

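View pics/scr_s.png

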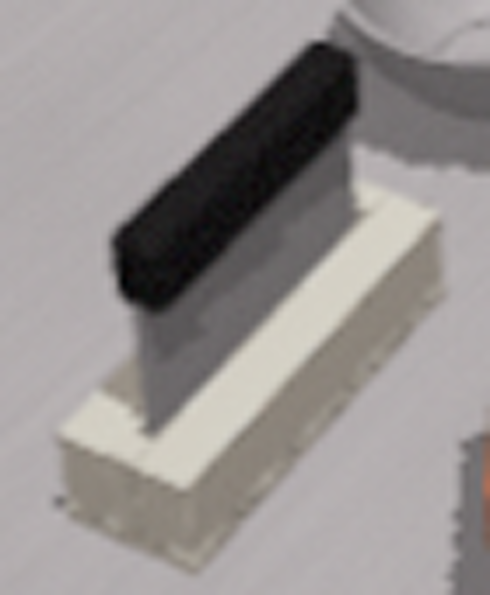

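Run:
```python
from go import *
S=8
def cont(n,box,f):
    u0,v0,u1,v1=box; im=cv2.imread(f'raw_{n}12.png')
    h=cv2.cvtColor(cv2.resize(im[v0:v1,u0:u1],None,fx=S,fy=S,interpolation=cv2.INTER_CUBIC),cv2.COLOR_BGR2GRAY)
    m=f(h).astype(np.uint8); cs,_=cv2.findContours(m,cv2.RETR_EXTERNAL,cv2.CHAIN_APPROX_NONE)
    c=max(cs,key=cv2.contourArea); a=cv2.approxPolyDP(c,10,True)[:,0]
    return c[:,0].astype(float),a
for n,box in(('top',(120,185,180,213)),('side',(140,250,185,300))):
    for nm,f,z in(('handle',lambda h:h<70,.1),('rack',lambda h:h>172,.034)):
        c,a=cont(n,box if nm=='handle' else ((120,185,180,215) if n=='top' else (130,265,198,340)),f)
        b=box if nm=='handle' else ((120,185,180,215) if n=='top' else (130,265,198,340))
        W=lambda p,z:plane(n,b[0]+(p[0]+.5)/S-.5,b[1]+(p[1]+.5)/S-.5,z)[:2]
        print(n,nm,len(c))
        for i in range(len(a)):
            p,q=a[i],a[(i+1)%len(a)]; L=np.hypot(*(q-p))
            if L<60: continue
            d=(q-p)/L;t=(c-p)@d;e=abs((c-p)@[-d[1],d[0]]);P=c[(t>L*.08)&(t<L*.92)&(e<8)]
            for zz in ((.1,.076) if nm=='handle' else (.034,)):
                w=np.array([W(x,zz) for x in P],np.float32); vx,vy,x,y=cv2.fitLine(w,cv2.DIST_HUBER,0,.01,.01).ravel()
                print('  ',p,q,'z',zz,'ang',(np.degrees(np.arctan2(vy,vx))+180)%180,'mid',x,y,'ends',W(p,zz),W(q,zz))
```

```text
top handle 544
   [302  84] [ 84 114] z 0.1 ang 93.86176 mid 0.4816648 0.43759373 ends [0.4851 0.3934] [0.4757 0.4823]
   [302  84] [ 84 114] z 0.076 ang 93.86177 mid 0.48610854 0.44417 ends [0.4896 0.3993] [0.48   0.4896]
   [119 147] [339 122] z 0.1 ang 93.8828 mid 0.46350944 0.42288443 ends [0.4616 0.4676] [0.469  0.3781]
   [119 147] [339 122] z 0.076 ang 93.883 mid 0.46765843 0.4292219 ends [0.4658 0.4747] [0.4732 0.3837]
top rack 699
   [358  88] [361 148] z 0.034 ang 11.379715 mid 0.48592013 0.38428253 ends [0.495  0.3856] [0.4692 0.3841]
   [361 148] [134 165] z 0.034 ang 93.75465 mid 0.466867 0.43226916 ends [0.4692 0.3841] [0.465  0.4805]
   [102 184] [377 163] z 0.034 ang 93.27332 mid 0.45810568 0.43926987 ends [0.4574 0.4939] [0.4625 0.3772]
   [377 163] [370  87] z 0.034 ang 6.938629 mid 0.48226178 0.38007748 ends [0.4625 0.3772] [0.4953 0.3805]
side handle 717
   [277  51] [ 59 260] z 0.1 ang 93.27774 mid 0.47727826 0.43600118 ends [0.4803 0.3914] [0.4754 0.4777]
   [277  51] [ 59 260] z 0.076 ang 93.27777 mid 0.4971256 0.41555363 ends [0.5003 0.3692] [0.4951 0.4589]
  
[... 913 characters left out ...]
d 0.4943287 0.47048634 ends [0.493  0.4787] [0.4954 0.4619]
   [  1 135] [  0 599] z 0.034 ang 133.23917 mid 0.50174105 0.5067893 ends [0.5612 0.4432] [0.4556 0.5559]
   [  0 599] [ 78 599] z 0.034 ang 31.423096 mid 0.44876373 0.5517269 ends [0.4556 0.5559] [0.4407 0.5468]
   [ 90 599] [168 599] z 0.034 ang 31.42746 mid 0.4303832 0.5404954 ends [0.4385 0.5454] [0.4236 0.5364]
   [198 599] [500 599] z 0.034 ang 31.427292 mid 0.38906986 0.5152507 ends [0.4179 0.5329] [0.3603 0.4977]
   [500 599] [516 381] z 0.034 ang 122.81916 mid 0.3778422 0.47005278 ends [0.3603 0.4977] [0.3968 0.4427]
   [543 370] [543  83] z 0.034 ang 126.34668 mid 0.42136967 0.39848718 ends [0.3934 0.4365] [0.4542 0.3539]
```

Request:
servo_tool([
  {"dx":-2,"dy":-2,"dz":-1,"wx":0,"wy":0,"wz":-8},
  {"dx":-4,"dy":-4,"dz":-1.5,"wx":0,"wy":0,"wz":-16},
  {"dx":-6,"dy":-6,"dz":-1.8,"wx":0,"wy":0,"wz":-24},
  {"dx":-8,"dy":-8,"dz":-1.8,"wx":0,"wy":0,"wz":-32},
  {"dx":-10,"dy":-9,"dz":-1.8,"wx":0,"wy":0,"wz":-40},
  {"dx":-12,"dy":-10,"dz":-1.8,"wx":0,"wy":0,"wz":-48},
  {"dx":-14,"dy":-12,"dz":-1.8,"wx":0,"wy":0,"wz":-56},
  {"dx":-16,"dy":-14,"dz":-1.8,"wx":0,"wy":0,"wz":-64},
  {"dx":-18,"dy":-15,"dz":-1.8,"wx":0,"wy":0,"wz":-72},
  {"dx":-20,"dy":-17,"dz":-1.8,"wx":0,"wy":0,"wz":-80},
  {"dx":-20,"dy":-17,"dz":-1.8,"wx":0,"wy":0,"wz":-88},
  {"dx":-20,"dy":-17,"dz":-1.8,"wx":0,"wy":0,"wz":-90},
], grip=0)

```text
t: 19.9
position: [0.4664, 0.3166, 0.1948]
orientation: [3.142, 0.002, 0.588]
contact_force: [-0.6, -0.4, 0.0]
gripper_width: 0.0474
```

Run:
```python
from go import *
goto(.473,.4365,.15,1.635)
```

```text
t 19.9 pos [0.4664 0.3166 0.1948] rpy [3.1415 0.0024 0.588 ] cad [-0.4722  0.1706] F [-0.6448 -0.4407  0.0112] w 0.04742024938671086 q [ 0.4794  0.4265  1.7336 -0.0004  0.9839  1.4624]
  d cm [ 7.2129 -9.6094  4.4606] w deg [ -0.0698   0.1285 -59.9914]
```

Request:
servo_tool([
  {"dx":2,"dy":-3,"dz":0,"wx":0,"wy":0,"wz":-8},
  {"dx":4,"dy":-6,"dz":1,"wx":0,"wy":0,"wz":-16},
  {"dx":6,"dy":-8,"dz":2,"wx":0,"wy":0,"wz":-24},
  {"dx":7.2,"dy":-9.6,"dz":3,"wx":0,"wy":0,"wz":-32},
  {"dx":7.2,"dy":-9.6,"dz":4,"wx":0,"wy":0,"wz":-40},
  {"dx":7.2,"dy":-9.6,"dz":4.5,"wx":0,"wy":0,"wz":-48},
  {"dx":7.2,"dy":-9.6,"dz":4.5,"wx":0,"wy":0,"wz":-56},
  {"dx":7.2,"dy":-9.6,"dz":4.5,"wx":0,"wy":0,"wz":-60},
  {"dx":7.2,"dy":-9.6,"dz":4.5,"wx":0,"wy":0,"wz":-60},
  {"dx":7.2,"dy":-9.6,"dz":4.5,"wx":0,"wy":0,"wz":-60},
])

```text
t: 20.9
position: [0.4735, 0.4358, 0.1506]
orientation: [-3.14, 0.001, 1.627]
contact_force: [-0.7, -0.7, 0.4]
gripper_width: 0.0475
```

Run:
```python
from go import *
goto(.473,.4365,.069,1.635)
s=snap('side','side13');crop(s,110,200,230,340,'side13',4)
```

```text
t 20.9 pos [0.4735 0.4358 0.1506] rpy [-3.1404  0.0011  1.6268] cad [-0.5677  0.2422] F [-0.7255 -0.7391  0.3794] w 0.04754327217475588 q [ 0.6415  0.5826  1.5774 -0.0003  0.9832  0.5856]
  d cm [ 0.0794 -0.04    8.1608] w deg [-0.069   0.0608 -0.4691]
side13 scale 4 off 110 200
```

View pics/side13.png

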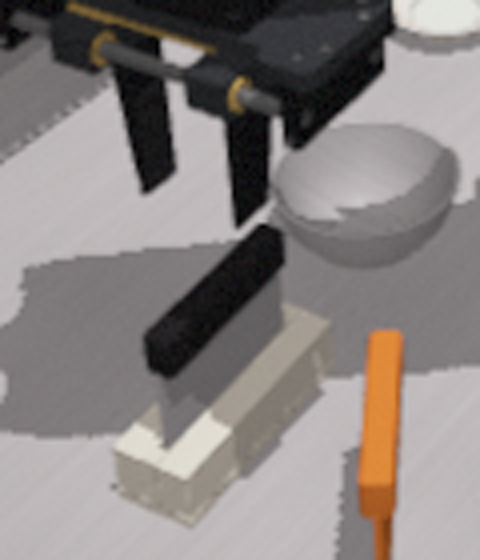

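The fingers are above the black handle, side crop (215,300), with bowl and orange decoy clear. I'll lower and grip.

Request:
servo_tool([
  {"dx":0.1,"dy":0,"dz":3,"wx":0,"wy":0,"wz":-0.4},
  {"dx":0.1,"dy":0,"dz":6,"wx":0,"wy":0,"wz":-0.4},
  {"dx":0.1,"dy":0,"dz":8.1,"wx":0,"wy":0,"wz":-0.4},
  {"dx":0.1,"dy":0,"dz":8.1,"wx":0,"wy":0,"wz":-0.4},
  {"dx":0.1,"dy":0,"dz":8.1,"wx":0,"wy":0,"wz":-0.4},
  {"dx":0.1,"dy":0,"dz":8.1,"wx":0,"wy":0,"wz":-0.4},
])

```text
t: 21.55
position: [0.4735, 0.4377, 0.0724]
orientation: [3.14, -0.001, 1.636]
contact_force: [0.4, -0.6, 0.3]
gripper_width: 0.0475
```

Request:
servo_tool([
  {"dx":0,"dy":0,"dz":0,"wx":0,"wy":0,"wz":0},
  {"dx":0,"dy":0,"dz":0,"wx":0,"wy":0,"wz":0},
  {"dx":0,"dy":0,"dz":0,"wx":0,"wy":0,"wz":0},
  {"dx":0,"dy":0,"dz":0,"wx":0,"wy":0,"wz":0},
  {"dx":0,"dy":0,"dz":0,"wx":0,"wy":0,"wz":0},
  {"dx":0,"dy":0,"dz":0,"wx":0,"wy":0,"wz":0},
], grip=-1, newtons=30)

```text
t: 22.15
position: [0.473, 0.4374, 0.0712]
orientation: [3.141, -0.0, 1.637]
contact_force: [-0.7, 0.3, 2.2]
gripper_width: 0.0159
```

Run:
```python
from go import *
goto(.473,.4365,.069,1.635)
s=snap('side','side14');crop(s,110,200,230,340,'side14',4)
s=snap('top','top14');crop(s,110,170,190,240,'top14',8)
```

```text
t 22.15 pos [0.473  0.4374 0.0712] rpy [ 3.1414 -0.      1.6369] cad [-0.5694  0.2426] F [-0.6536  0.3315  2.2415] w 0.01586920987887092 q [ 0.6439  0.6782  1.6383 -0.0001  0.8249  0.5779]
  d cm [-0.0929 -0.0039  0.2247] w deg [ 0.0103 -0.0009  0.1089]
side14 scale 4 off 110 200
top14 scale 8 off 110 170
```

View pics/side14.png

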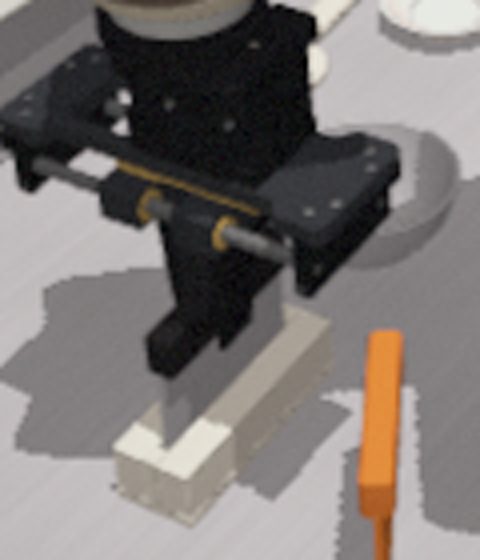

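The handle is gripped (15.9 mm wide). Lifting.

Request:
servo_tool([
  {"dx":0,"dy":0,"dz":-2,"wx":0,"wy":0,"wz":0},
  {"dx":0,"dy":0,"dz":-5,"wx":0,"wy":0,"wz":0},
  {"dx":0,"dy":0,"dz":-9,"wx":0,"wy":0,"wz":0},
  {"dx":0,"dy":0,"dz":-13,"wx":0,"wy":0,"wz":0},
  {"dx":0,"dy":0,"dz":-14,"wx":0,"wy":0,"wz":0},
  {"dx":0,"dy":0,"dz":-14,"wx":0,"wy":0,"wz":0},
])

```text
t: 22.85
position: [0.4731, 0.4376, 0.2123]
orientation: [3.14, -0.001, 1.637]
contact_force: [0.1, 0.1, -2.0]
gripper_width: 0.0155
```

Run:
```python
from go import *
goto(*cad(0,.0535),.21,2.154)
```

```text
t 22.85 pos [0.4731 0.4376 0.2123] rpy [ 3.1395 -0.0013  1.6369] cad [-0.5695  0.2429] F [ 0.1422  0.1241 -2.0223] w 0.015460679232562264 q [ 0.644   0.5203  1.5123 -0.0001  1.1065  0.5779]
  d cm [-58.8668  11.6768   0.1775] w deg [  0.1358  -0.0396 -29.6264]
```

Request:
servo_tool([
  {"dx":-4,"dy":0.8,"dz":0,"wx":0,"wy":0,"wz":-3},
  {"dx":-8.5,"dy":1.7,"dz":0,"wx":0,"wy":0,"wz":-6},
  {"dx":-13,"dy":2.6,"dz":0,"wx":0,"wy":0,"wz":-9},
  {"dx":-17.5,"dy":3.5,"dz":0,"wx":0,"wy":0,"wz":-12},
  {"dx":-22,"dy":4.4,"dz":0,"wx":0,"wy":0,"wz":-15},
  {"dx":-26.5,"dy":5.3,"dz":0,"wx":0,"wy":0,"wz":-18},
  {"dx":-31,"dy":6.2,"dz":0,"wx":0,"wy":0,"wz":-21},
  {"dx":-35.5,"dy":7.1,"dz":0,"wx":0,"wy":0,"wz":-24},
  {"dx":-40,"dy":8,"dz":0,"wx":0,"wy":0,"wz":-26},
  {"dx":-44.5,"dy":8.9,"dz":0,"wx":0,"wy":0,"wz":-28},
  {"dx":-49,"dy":9.8,"dz":0,"wx":0,"wy":0,"wz":-29.6},
  {"dx":-53,"dy":10.6,"dz":0,"wx":0,"wy":0,"wz":-29.6},
])

```text
t: 24.05
position: [0.6132, -0.0866, 0.2086]
orientation: [-3.139, -0.002, 2.154]
contact_force: [0.1, 0.7, -1.3]
gripper_width: 0.0155
```

Request:
servo_tool([
  {"dx":0,"dy":0,"dz":0,"wx":0,"wy":0,"wz":0},
  {"dx":0,"dy":0,"dz":0,"wx":0,"wy":0,"wz":0},
  {"dx":0,"dy":0,"dz":0,"wx":0,"wy":0,"wz":0},
])

```text
t: 24.35
position: [0.613, -0.0836, 0.2098]
orientation: [-3.14, -0.002, 2.154]
contact_force: [-0.4, 0.0, -2.2]
gripper_width: 0.0152
```

Run:
```python
from go import *
goto(*cad(0,.0535),.17,2.154)
```

```text
t 24.35 pos [ 0.613  -0.0836  0.2098] rpy [-3.14   -0.0018  2.1539] cad [-0.0574  0.0727] F [-0.3787  0.0221 -2.2187] w 0.015185462136246265 q [-0.2422  0.4875  1.5794  0.0001  1.0772 -0.8254]
  d cm [-5.7467 -1.9164  3.9706] w deg [-0.0893 -0.1038 -0.0036]
```

Request:
servo_tool([
  {"dx":-3,"dy":-1,"dz":1,"wx":0,"wy":0,"wz":0},
  {"dx":-5.7,"dy":-1.9,"dz":3,"wx":0,"wy":0,"wz":0},
  {"dx":-5.7,"dy":-1.9,"dz":6,"wx":0,"wy":0,"wz":0},
  {"dx":-5.7,"dy":-1.9,"dz":6,"wx":0,"wy":0,"wz":0},
  {"dx":-5.7,"dy":-1.9,"dz":6,"wx":0,"wy":0,"wz":0},
  {"dx":-5.7,"dy":-1.9,"dz":6,"wx":0,"wy":0,"wz":0},
])

```text
t: 24.95
position: [0.6297, -0.1415, 0.1526]
orientation: [3.14, 0.001, 2.155]
contact_force: [-1.1, 0.4, -1.8]
gripper_width: 0.0161
```

Run:
```python
from go import *
goto(*cad(0,.0535),.14,2.154)
s=snap('side','side15');crop(s,215,100,315,200,'side15',6)
s=snap('top','top15');crop(s,280,110,370,190,'top15',7)
```

```text
t 24.95 pos [ 0.6297 -0.1415  0.1526] rpy [3.1405 0.0014 2.1549] cad [0.0002 0.0548] F [-1.1083  0.4152 -1.7971] w 0.016111452823772927 q [-0.3234  0.5817  1.5729 -0.      0.9852 -0.9075]
  d cm [ 0.0238 -0.128   1.264 ] w deg [0.0635 0.0815 0.052 ]
side15 scale 6 off 215 100
top15 scale 7 off 280 110
```

View pics/side15.png

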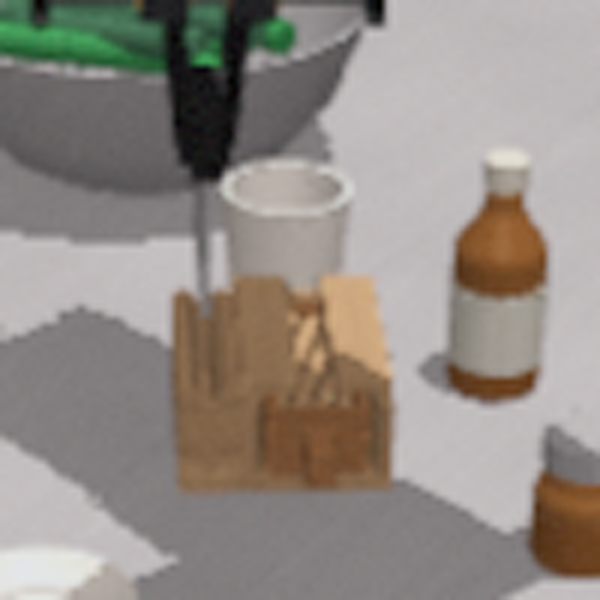

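View pics/top15.png

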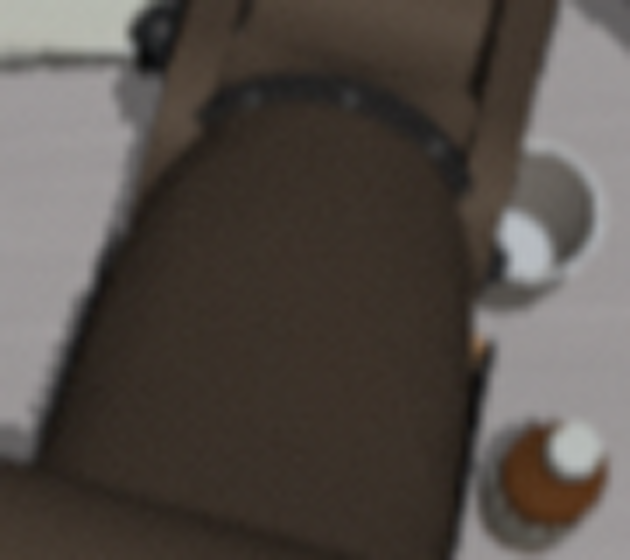

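Run:
```python
from go import *
from plant import env
s=env.get_obs(); p=s['position'];print(p,incad(p))
b=p[2]-.0652
def P(x,y,z): return (proj('side',np.r_[cad(x,y),z])[0]-[215,100]+.5)*6-.5
cx,cy=incad(p)
print('blade bottom near corner if centred on TCP',P(cx-.048,cy,b),'far',P(cx+.048,cy,b))
print('handle bottom near',P(cx-.048,cy-.008,b+.07),P(cx-.048,cy+.008,b+.07),'top near',P(cx-.048,cy,b+.094))
print('slot near end/far end at z56',P(-.0525,.0535,.056),P(.0525,.0535,.056),'lips',P(-.0525,.0465,.056),P(-.0525,.0605,.056),P(.0525,.0465,.056),P(.0525,.0605,.056))
im=cv2.imread('raw_side15.png');crop(im,235,120,275,175,'side15b',10)
```

```text
[ 0.6297 -0.1418  0.1527] [0.0005 0.0546]
blade bottom near corner if centred on TCP [203.7962 318.5333] far [196.0414 234.1409]
handle bottom near [222.3044 185.4057] [188.3794 185.637 ] top near [205.8976 138.2535]
slot near end/far end at z56 [205.6979 380.827 ] [197.2128 285.9379] lips [220.0228 380.6837] [191.3663 380.9705] [210.6617 285.8241] [183.758  286.0516]
side15b scale 10 off 235 120
```

View pics/side15b.png

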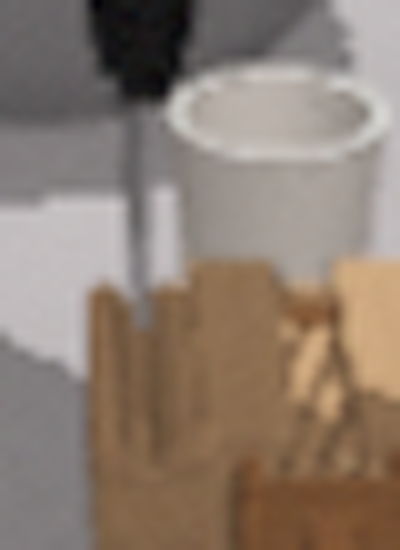

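Request:
servo_tool([
  {"dx":0.2,"dy":-0.1,"dz":1,"wx":0,"wy":0,"wz":0},
  {"dx":0.2,"dy":-0.1,"dz":2,"wx":0,"wy":0,"wz":0},
  {"dx":0.2,"dy":-0.1,"dz":2.8,"wx":0,"wy":0,"wz":0},
  {"dx":0.2,"dy":-0.1,"dz":3.2,"wx":0,"wy":0,"wz":0},
  {"dx":0.2,"dy":-0.1,"dz":3.5,"wx":0,"wy":0,"wz":0},
  {"dx":0.2,"dy":-0.1,"dz":3.5,"wx":0,"wy":0,"wz":0},
])

```text
t: 25.65
position: [0.6272, -0.1414, 0.1156]
orientation: [-3.141, -0.0, 2.153]
contact_force: [0.0, 0.8, -1.6]
gripper_width: 0.0158
```

Run:
```python
from go import *
goto(*cad(-.0015,.0535),.1,2.154)
s=snap('side','side16');crop(s,230,110,290,180,'side16',8)
```

```text
t 25.65 pos [ 0.6272 -0.1414  0.1156] rpy [-3.1412 -0.0004  2.1534] cad [-0.0013  0.0527] F [ 0.0348  0.85   -1.6193] w 0.015779814941292773 q [-0.3244  0.6215  1.6101 -0.0001  0.9106 -0.907 ]
  d cm [0.0208 0.0832 1.5633] w deg [-0.0253 -0.0246 -0.0348]
side16 scale 8 off 230 110
```

View pics/side16.png

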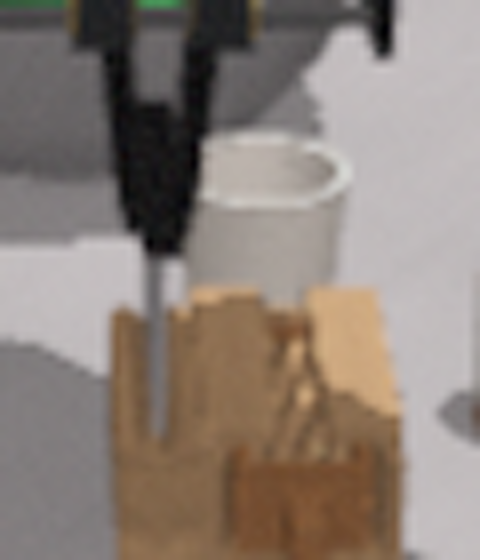

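The blade is in the slot's lips, side crop (158,435), with no contact force. Continuing down.

Request:
servo_tool([
  {"dx":0,"dy":0.05,"dz":0.4,"wx":0,"wy":0,"wz":0},
  {"dx":0,"dy":0.05,"dz":0.8,"wx":0,"wy":0,"wz":0},
  {"dx":0,"dy":0.05,"dz":1.2,"wx":0,"wy":0,"wz":0},
  {"dx":0,"dy":0.05,"dz":1.2,"wx":0,"wy":0,"wz":0},
])

```text
t: 26.1
position: [0.6274, -0.141, 0.1034]
orientation: [-3.141, -0.001, 2.154]
contact_force: [-0.2, -0.5, -1.9]
gripper_width: 0.0161
```

Request:
servo_tool([
  {"dx":0,"dy":0,"dz":0.5,"wx":0,"wy":0,"wz":0},
  {"dx":0,"dy":0,"dz":1,"wx":0,"wy":0,"wz":0},
  {"dx":0,"dy":0,"dz":1.5,"wx":0,"wy":0,"wz":0},
  {"dx":0,"dy":0,"dz":2,"wx":0,"wy":0,"wz":0},
  {"dx":0,"dy":0,"dz":2.5,"wx":0,"wy":0,"wz":0},
  {"dx":0,"dy":0,"dz":2.7,"wx":0,"wy":0,"wz":0},
  {"dx":0,"dy":0,"dz":2.7,"wx":0,"wy":0,"wz":0},
])

```text
t: 26.8
position: [0.6275, -0.1411, 0.0767]
orientation: [-3.141, -0.0, 2.154]
contact_force: [-0.7, -0.2, -1.2]
gripper_width: 0.016
```

Request:
servo_tool([
  {"dx":0,"dy":0,"dz":0.1,"wx":0,"wy":0,"wz":0},
  {"dx":0,"dy":0,"dz":0.2,"wx":0,"wy":0,"wz":0},
  {"dx":0,"dy":0,"dz":0.3,"wx":0,"wy":0,"wz":0},
  {"dx":0,"dy":0,"dz":0.3,"wx":0,"wy":0,"wz":0},
])

```text
t: 27.2
position: [0.6276, -0.1411, 0.0741]
orientation: [-3.142, 0.0, 2.153]
contact_force: [-0.4, -0.6, -1.7]
gripper_width: 0.0158
```

Request:
servo_tool([
  {"dx":0,"dy":0,"dz":0.1,"wx":0,"wy":0,"wz":0},
  {"dx":0,"dy":0,"dz":0.15,"wx":0,"wy":0,"wz":0},
  {"dx":0,"dy":0,"dz":0.15,"wx":0,"wy":0,"wz":0},
])

```text
t: 27.5
position: [0.6278, -0.1411, 0.0732]
orientation: [3.141, 0.001, 2.154]
contact_force: [-1.5, 1.5, 5.0]
gripper_width: 0.0161
```

Floor contact at TCP z 0.0732, exactly as predicted. I'll release and retreat upwards.

Request:
servo_tool([
  {"dx":0,"dy":0,"dz":-0.05,"wx":0,"wy":0,"wz":0},
  {"dx":0,"dy":0,"dz":-0.05,"wx":0,"wy":0,"wz":0},
  {"dx":0,"dy":0,"dz":-0.05,"wx":0,"wy":0,"wz":0},
  {"dx":0,"dy":0,"dz":-0.05,"wx":0,"wy":0,"wz":0},
  {"dx":0,"dy":0,"dz":-1,"wx":0,"wy":0,"wz":0},
  {"dx":0,"dy":0,"dz":-3,"wx":0,"wy":0,"wz":0},
  {"dx":0,"dy":0,"dz":-7,"wx":0,"wy":0,"wz":0},
  {"dx":4,"dy":0,"dz":-12,"wx":0,"wy":0,"wz":0},
  {"dx":9,"dy":0,"dz":-16,"wx":0,"wy":0,"wz":0},
  {"dx":14,"dy":0,"dz":-16,"wx":0,"wy":0,"wz":0},
  {"dx":19,"dy":3,"dz":-16,"wx":0,"wy":0,"wz":0},
  {"dx":24,"dy":6,"dz":-16,"wx":0,"wy":0,"wz":0},
], grip=-0.2)

```text
t: 28.7
position: [0.5481, 0.057, 0.2337]
orientation: [3.14, 0.001, 2.152]
contact_force: [1.1, -0.1, -0.5]
gripper_width: 0.0378
```

Request:
servo_tool([
  {"dx":5,"dy":4,"dz":0,"wx":0,"wy":0,"wz":0},
  {"dx":10,"dy":8,"dz":0,"wx":0,"wy":0,"wz":0},
  {"dx":10,"dy":8,"dz":0,"wx":0,"wy":0,"wz":0},
  {"dx":10,"dy":8,"dz":0,"wx":0,"wy":0,"wz":0},
])

```text
t: 29.1
position: [0.5606, 0.1865, 0.2322]
orientation: [3.141, 0.0, 2.157]
contact_force: [0.1, -1.2, 1.3]
gripper_width: 0.038
```

Run:
```python
from go import *
goto(.5,.3,.2,2.154)
s=snap('side','side17');crop(s,225,110,325,200,'side17',6)
cv2.imwrite('pics/side17full.png',cv2.resize(s,(768,576)))
s=snap('top','top17');crop(s,285,120,365,190,'top17',8)
cv2.imwrite('pics/top17full.png',cv2.resize(s,(768,576)))
```

```text
t 29.1 pos [0.5606 0.1865 0.2322] rpy [3.1408 0.     2.1573] cad [-0.3117  0.1776] F [ 0.0521 -1.1802  1.278 ] w 0.038032514052087636 q [ 0.2092  0.4246  1.6241  0.0003  1.0921 -0.3774]
  d cm [12.81    1.2349  3.2222] w deg [0.0468 0.0006 0.1867]
side17 scale 6 off 225 110
top17 scale 8 off 285 120
```

View pics/side17.png

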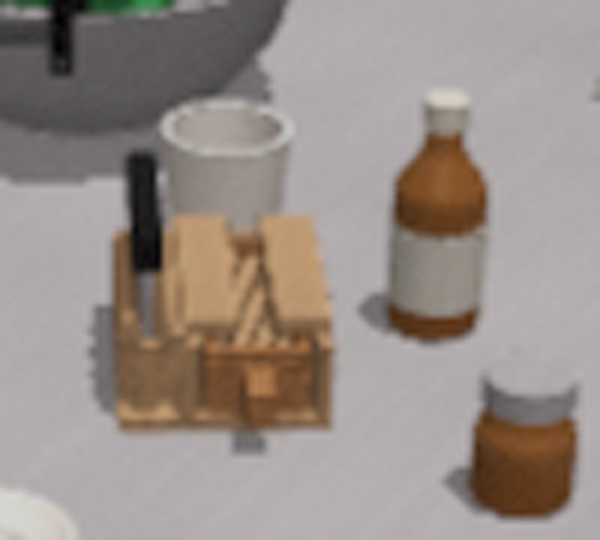

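View pics/top17.png

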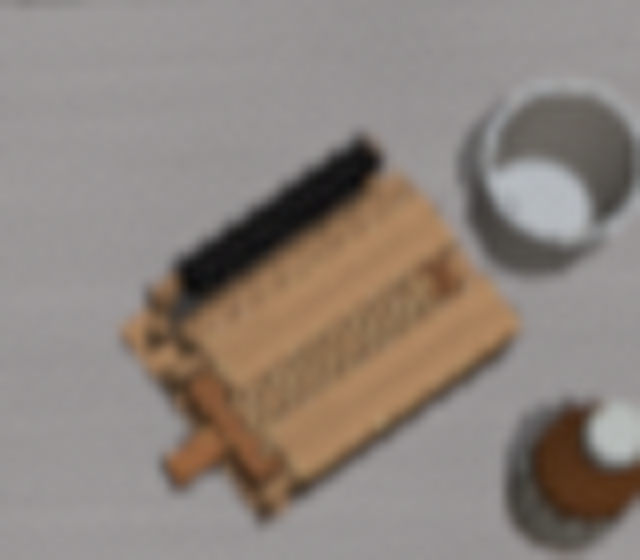

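View pics/top17full.png

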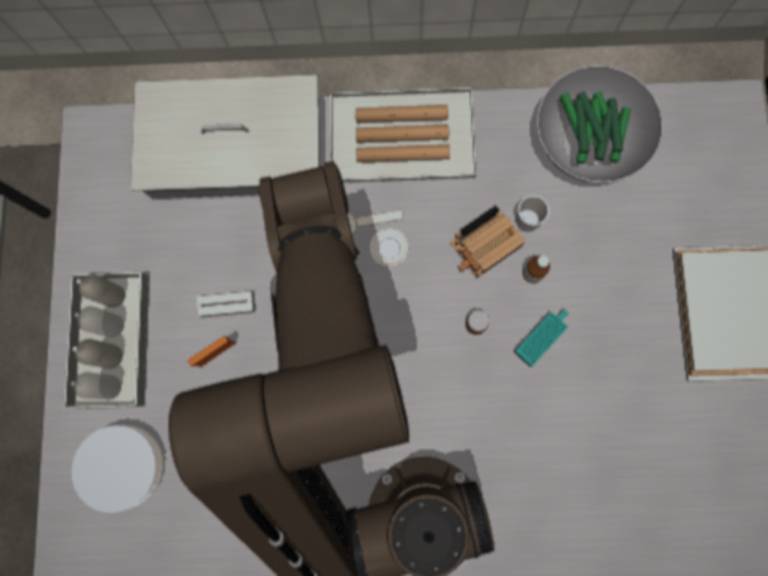

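Run:
```python
from go import *
def c(n,p,off,S): return (off[0]+(p[0]+.5)/S-.5,off[1]+(p[1]+.5)/S-.5)
# near top end of handle, far top end
for nm,a,b in(('near',(188,280),(147,270)),('far',(370,152),(141,155))):
    for z in(.102,): print(nm,incad(plane('top',*c('t',a,(285,120),8),z)), incad(plane('side',*c('s',b,(225,110),6),z if nm=='far' else .078)))
print('tab tip',[incad(plane('top',*c('t',p,(285,120),8),.034)) for p in((165,465),(185,487))])
print('box front',[incad(plane('side',*c('s',p,(225,110),6),.044)) for p in((203,350),(310,350))])
```

```text
near [-0.0482  0.0547] [-0.0412  0.0526]
far [0.0446 0.0553] [0.0402 0.0525]
tab tip [array([-0.0888,  0.0068]), array([-0.0875, -0.0058])]
box front [array([-0.0608,  0.0257]), array([-0.062 , -0.0266])]
```

All checks agree: scraper at about x 0, y 54 mm, upright on the slot floor; tab tip at about -88 mm; box front at about -61 mm. The arm is clear of everything, so I'm handing in.

Run:
```python
from plant import env
print(env.close_job())
```

```text
the job is handed in; nothing more can be done
None
```

The job is done and handed in at about 29 s, with no verdict reported. I drew the pick box right out, re-gripped it at the tab end and turned it round in the air, held level. I then slid it in and pushed it by the tab to a firm stop of about 12 N at the back wall. After that I moved the black-handled steel scraper from the white rack into the caddy's slot.

**Last checks, in the caddy frame:**
- **Box:** The tab faces outwards. Its tip is at x ≈ -88 mm and the front end at x ≈ -61 mm, so it is about flush with the mouth.
- **Scraper:** It is centred near x ≈ -1 mm, y ≈ 54 mm. The blade met the slot floor at the predicted height, and it looks upright in both views.
- **Surroundings:** The gripper is open and away. In the last overhead picture the dish, jar, cup and sauce bottle are where they began. The arm partly hid the paddle and fully hid the bowl, and I did not compare their positions.

**One disagreement:** the box stopped about 6 mm deeper than my first caddy estimate said it would. Re-measuring showed that estimate was about 3 mm off along x, so I corrected it before placing the scraper. I did not explain the other 3 mm or so; it may have been slip in the grip or error in the first measurement of the box.

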